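Meter one thumb nut from a pouring cup into the tray

ROBOT

A 7-joint arm with a two-finger parallel gripper is mounted at the origin on a cart in front of the work surface, level with it; the furniture and walls round the work are solid. World frame = base frame: x ahead of the robot, y to its left, z up, the work surface at z = 0. Lengths are in mm, angles in rad, forces in N, time in s.
With the tool pointing down it reaches from about 400 to 875 mm from the base axis. Payload 4.4 kg.
Tool frame: the origin (TCP) lies on the centre line of the jaws, within the pads' length; the fingertips stand 14 mm ahead of it and the grasp point (between the pads) lies 5 mm behind it; z points along the fingers, x is the direction in which the jaws open and shut, and the axes are right-handed (so a half turn about z gives the same grasp; the last joint's range is limited). The gripper opens to 85 mm and grips with 20 to 120 N. Pads are 22 mm wide; open, the fingers measure 114 mm over their backs; the gripper's body (76 mm by 85 mm) begins 54 mm behind the grasp point. The pads swing forward as they close: fully open they stand 13 mm farther back than shut.
Start: joints at [-1.37, 0.628, 0.038, 1.517, -0.027, 0.996, -0.02], TCP at [171.345, 627.023, 245.313] pointing down, gripper open.
Joint ranges: [-3.06, 3.06], [-0.37, 2.12], [-1.25, 1.32], [0.18, 2.47], [-1.1, 4.24], [0.23, 1.98], [-2.94, 2.94]. Speed limits (rad/s): [2.57, 2.57, 3.14, 3.14, 3.14, 3.14, 3.14].

INTERFACE

Orientations are given as [roll, pitch, yaw] about the fixed x, y, z axes, in that order (R = Rz(yaw) Ry(pitch) Rx(roll)).
In Python, from cell import ctrl gives the robot as it stands.
- The arm moves only by the tool send_rows, never from a script. Its argument "commands" is a list of rows, each a list of 5 numbers: the finger opening in mm, from 0 to 85.4, then the shift along the tool's x, y, z in mm, then the turn about the tool's z in degrees. In form: [[grip, x, y, z, roll], ...]. A call has 1 to 5 rows; each row is the pose to reach, as a shift and turn from the pose measured when the call began, along the tool's axes at that moment; what a row does not reach only later rows make up. A row lasts 1/10 s, in which the tool goes at most 50 mm and 8.59 degrees, less where a joint would pass 70% of its speed; a pose out of reach is approached as far as the arm can. A call with a gripper value outside its range is refused whole. The fingers move at their own pace and stop on an object; the grip force is fixed at half the most. Time passes only in rows, so rows that repeat a pose let the fingers close. It gives the time, the measured TCP pose, the force and the opening at its end, in the units of the state.
- ctrl.read_state(): the state, without advancing time (a new reading comes with each control period).
- ctrl.get_image(name): name is "scene" or "top" or "wrist"; returns the picture (420x560x3 uint8, red, green, blue); there is no depth.
- ctrl.camera_params(name): a dict with "fx", "fy", "cx", "cy" (pixels), "k1" (the pictures are not rectified: a ray, as slopes to the right and down, at radius r is drawn at 1 + k1 r^2 times it, then the intrinsics apply), "cam_to_world" (4x4, takes a point from camera to world coordinates). Camera axes: x right, y down, z forward; pixel columns grow to the right and rows downward; lengths in mm; the calibration is good to about 2 mm. A picture is of the moment at which its call begins: read the wrist's pose just before it. camera_params takes no time and is no camera call; for the wrist camera it gives the pose at the moment of the call.
- ctrl.finish_job(): hands the job in, once; it reports no verdict.
The state is a dict: "clock": time; "qpos": joint angles; "qd": joint speeds; "tau": joint torques, N m; "eef_pos": TCP position; "tool_rot": TCP orientation; "force": force on the tool from outside, world axes, zero at the start; "torque": the same for the moment, N m; "width": finger opening in mm.
Only numpy, scipy, OpenCV 4.12 (cv2) and the standard library are available. Lean on these libraries where they do the work, as an engineer would, in place of code of your own. Each camera call takes 0.05 s, during which the arm holds its last target.

TASK

Two brass thumb nuts lie one behind the other in one of the two open-fronted pouring cups; the other cup is empty. Pick up the cup with the nuts, hold its open front low over the square grey tray and slowly tip it forward until the front nut begins to slide, hold that angle until this one nut has dropped into the tray, and keep the second nut in the cup. Then set the cup down upright on the desk, clear of the tray; do not touch the nuts.

Things in the scene. Friction and masses are not known exactly. Their poses are not given: they have to be found in the camera images.
- cup_centre (a point): Centre, half-way up (22 mm), of the loaded cup: loose sheet-steel scoop, 0.12 kg, 104 long (x) x 44 wide (y) x 44 mm high, walls and floor 3 mm, upright, z up. Open front without lip at -x, back wall at +x. Side walls 44 mm high from the back to x = -22 mm, then sloping down to 20 mm at the front. Grasp from above across the 44 mm width at the centre. An identical empty cup stands nearby.
- nut_front: The loose brass thumb nut near the cup's open front, to be metered out: knurled disc 26 mm across, 8 mm thick, with a 16 mm boss, 12 mm high overall, 0.05 kg. Origin: centre of its underside, z up through the boss. It lies on bare steel (cup x = -52 to -14 mm) and begins to slide when the cup is tipped 16 to 24 degrees, front down.
- nut_rear: The second, like nut, about 44 mm behind the first on a rubber pad (cup x = -14 to 49 mm, 1 mm thick), where it holds to at least 30 degrees of tilt; it must stay in the cup. Origin: centre of its underside, z up through the boss.
- tray: Square open tray of grey plastic, fixed to the desk, empty at the start: 120 x 120 mm outside, rim 20 mm high, walls and floor 4 mm thick. Origin at the centre of its underside, x and y along its sides, z up.

How it is judged:
By the outcome, as a careful person would: the job done as asked, in the order asked, and still so for the second after the job is handed in, with the robot touching nothing.
It also fails if it takes over 64 s, if anything falls off the work surface, if the arm or the gripper's body presses on something with over 40 N, if the wrist force passes 120 N, or if a joint passes its speed limit or range.

## Working session

There is one attempt and no reset: what is moved stays moved. The work goes in short steps, Python scripts to look and compute and a tool call to move; the robot and the scene stay as the last step left them, time stands still between calls to the robot, and variables do not carry over. Pictures are saved under pics/ and viewed, and the job is handed in when it is done.

Besides the shell and the picture viewer there is one more tool, called after "Request:" as name(argument=value, ...) on one line, values as JSON. send_rows: Moves the arm, as the interface text tells. Its arguments: {"type":"object","properties":{"commands":{"type":"array"}},"required":["commands"]}

```bash
mkdir -p pics; ls
python3 - <<'E'
from cell import ctrl
import cv2
s=ctrl.read_state(); print(s)
for n in ["scene","top","wrist"]:
    im=ctrl.get_image(n); cv2.imwrite(f"pics/{n}0.png",im[:,:,::-1])
    p=ctrl.camera_params(n); print(n,p)
E
```

```text
pics
{'clock': 0.0, 'qpos': array([-1.36978466,  0.62935348,  0.03848789,  1.51837701, -0.02701649,
        0.99626941, -0.01997426]), 'qd': array([ 1.34047598e-04,  1.22011973e-03, -3.41948852e-06,  7.79444736e-04,
        1.58035183e-04, -9.81510660e-04,  1.08700102e-03]), 'tau': array([-3.18713082e-04, -5.63400078e+01,  1.22651204e+00, -1.93454236e+01,
        1.11749829e-02,  1.01737978e-02, -1.19624647e-05]), 'eef_pos': array([171.21357415, 626.42949451, 244.38224365]), 'tool_rot': array([3.14155417e+00, 1.88755296e-03, 1.30396402e+00]), 'force': array([ 0.0483865 ,  0.41263369, -0.65552111]), 'torque': array([ 0.00201182, -0.04488528, -0.02663614]), 'width': 85.32941812540112}
scene {'fx': 538.3828460367447, 'fy': 538.3828460367447, 'cx': 273.90611641310875, 'cy': 189.9666575937578, 'k1': 0.028739035494019793, 'cam_to_world': array([[ 5.36337891e-01, -5.41623927e-01,  6.47290652e-01,
        -2.43761570e+02],
       [-8.43683595e-01, -3.22945654e-01,  4.28840408e-01,
        -4.53948333e+02],
       [-2.32305229e-02, -7.76111864e-01, -6.30167214e-01,
         7.36395628e+02],
 
[... 373 characters left out ...]
5e-02,
         1.77060312e+01],
       [ 1.11284660e-02, -1.02187751e-01, -9.94702881e-01,
         9.36529968e+02],
       [ 0.00000000e+00,  0.00000000e+00,  0.00000000e+00,
         1.00000000e+00]])}
wrist {'fx': 323.6518333230582, 'fy': 323.6518333230582, 'cx': 283.38052512859474, 'cy': 207.58572686934647, 'k1': -0.004689938317153063, 'cam_to_world': array([[ 2.63307138e-01,  9.24997843e-01,  2.73949522e-01,
         1.00953778e+02],
       [ 9.64708866e-01, -2.51736494e-01, -7.72369175e-02,
         6.44272389e+02],
       [-2.48088986e-03,  2.84618564e-01, -9.58637636e-01,
         3.73006813e+02],
       [ 0.00000000e+00,  0.00000000e+00,  0.00000000e+00,
         1.00000000e+00]])}
```

View pics/scene0.png

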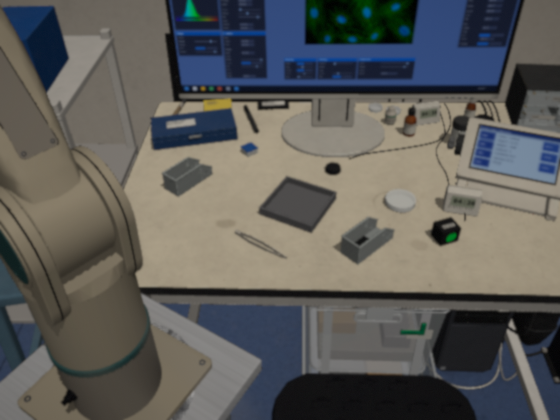

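View pics/top0.png

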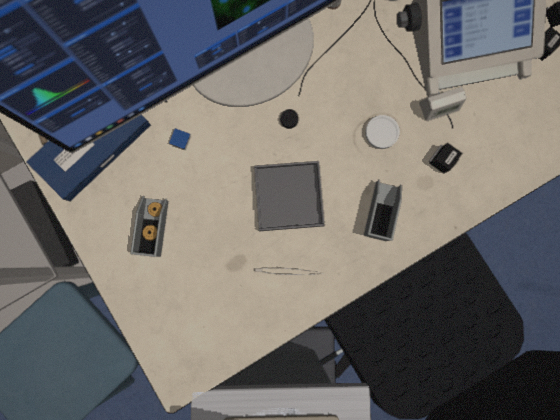

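View pics/wrist0.png

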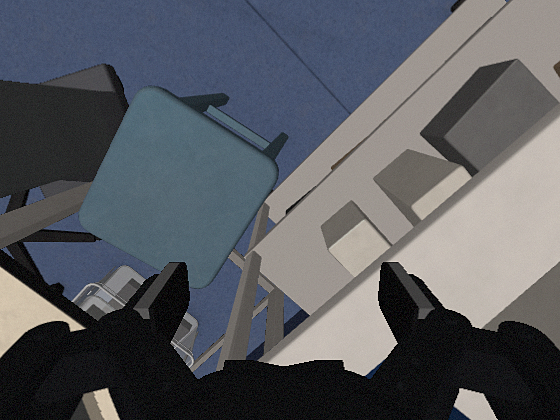

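```bash
cat > h.py <<'E'
import numpy as np, cv2, json
from cell import ctrl
def ray(p,u,v):
    xd=np.array([(u-p['cx'])/p['fx'],(v-p['cy'])/p['fy']]); x=xd.copy()
    for _ in range(20): x=xd/(1+p['k1']*(x@x))
    T=np.array(p['cam_to_world']); return T[:3,3],T[:3,:3]@np.array([x[0],x[1],1.])
def at(p,u,v,z):
    o,d=ray(p,u,v); return o+d*(z-o[2])/d[2]
def proj(p,P):
    T=np.array(p['cam_to_world']); c=T[:3,:3].T@(np.asarray(P,float)-T[:3,3]); x=c[:2]/c[2]; x=x*(1+p['k1']*(x@x))
    return np.array([p['cx']+p['fx']*x[0],p['cy']+p['fy']*x[1]])
def crop(src,box,k,out):
    im=cv2.imread(src); x,y,w,h=box
    cv2.imwrite(out,cv2.resize(im[y:y+h,x:x+w],None,fx=k,fy=k,interpolation=cv2.INTER_CUBIC))
E
python3 - <<'E'
from h import *
crop('pics/top0.png',(120,185,60,80),7,'pics/c1.png')
crop('pics/top0.png',(240,150,100,90),6,'pics/c2.png')
crop('pics/scene0.png',(155,150,70,50),8,'pics/c3.png')
E
```

```text
(no output)
```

View pics/c1.png

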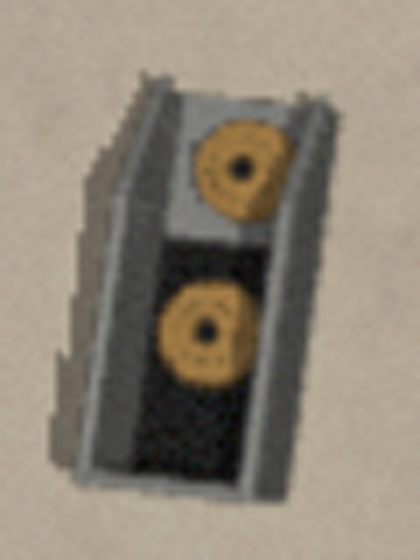

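View pics/c2.png

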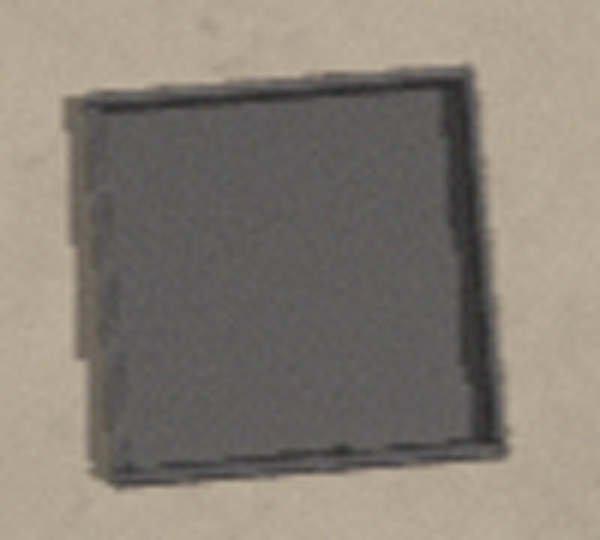

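View pics/c3.png

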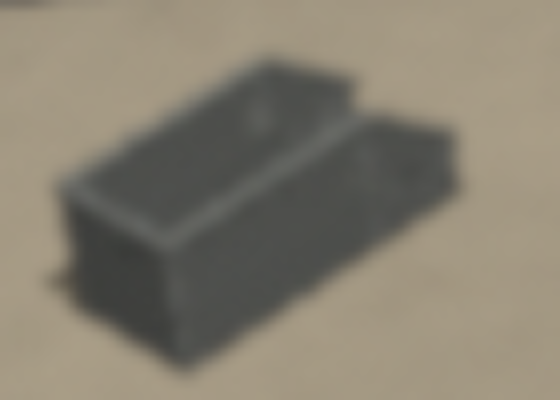

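Run:
```python
from h import *
from scipy.optimize import least_squares
p=ctrl.camera_params("top")
def px(X,Y,x0,y0,k): return (x0+(X+.5)/k-.5, y0+(Y+.5)/k-.5)
obs=[((52,-22,44),(76,483)),((52,22,44),(250,493)),((-22,-22,44),(113,197)),((-22,22,44),(290,208)),((52,22,0),(283,500)),((-52,22,20),(336,108)),((-52,-22,20),(150,80))]
def f(t):
    c,s=np.cos(t[2]),np.sin(t[2]); r=[]
    for P,o in obs:
        w=(t[0]+c*P[0]-s*P[1],t[1]+s*P[0]+c*P[1],P[2]); r+=list(proj(p,w)-px(*o,120,185,7))
    return np.array(r)
r=least_squares(f,[400,250,3.1]); print("cup",r.x,np.round(r.fun.reshape(-1,2),1).tolist())
yaw=r.x[2];R=np.array([[np.cos(yaw),np.sin(yaw)],[-np.sin(yaw),np.cos(yaw)]])
for n,o,z in (("front",(242,168),15),("rear",(206,332),16)):
    w=at(p,*px(*o,120,185,7),z); print(n,w, R@(w[:2]-r.x[:2]))
c=[at(p,*px(*o,240,150,6),20)[:2] for o in ((88,97),(470,68),(505,455),(112,485))]
c=np.array(c);print(c, c.mean(0),[np.linalg.norm(c[i]-c[i-1]) for i in range(4)],np.degrees(np.arctan2(*(c[0]-c[1])[::-1])))
# other items: scene
for n,o in (("emptycup",(383,210)),("blk",(289,119)),("tweez",(287,271)),("bluebox",(98,160)),("wh",(382,131)),("blue",(180,139)),("edge1",(170,410)),("edge2",(330,320)),("edge3",(60,215))): print(n,at(p,*o,0)[:2].round())
```

```text
cup [441.76745017 229.63533129   3.01078006] [[-0.4, -0.1], [-0.0, 1.2], [0.4, -1.3], [0.0, -0.0], [0.6, 0.5], [-1.5, -0.8], [0.9, 0.4]]
front [474.23323195 223.56237561  15.        ] [-32.98055683   1.78623849]
rear [431.67626306 232.31687198  16.        ] [10.35475002 -1.34233743]
[[549.46297965  40.36158822]
 [556.53795883 -76.61520379]
 [437.69015491 -83.981494  ]
 [430.70760501  34.85353336]] [493.5996746  -21.34539405] [np.float64(118.88304200426711), np.float64(117.19055081127382), np.float64(119.07586963291034), np.float64(119.03999215100163)] 93.46114162679756
emptycup [ 466. -197.]
blk [642. -26.]
tweez [357. -16.]
bluebox [569. 331.]
wh [ 616. -201.]
blue [606. 179.]
edge1 [117. 196.]
edge2 [267. -92.]
edge3 [467. 398.]
```

Request:
send_rows(commands=[[85, -38, 32, 0, -2], [85, -76, 65, 0, -4], [85, -114, 97, 0, -6], [85, -152, 130, 0, -8], [85, -190, 162, 0, -8]])

```text
clock: 0.65
eef_pos: [278.0, 398.7, 244.8]
tool_rot: [-3.142, 0.002, 1.445]
force: [1.2, -0.1, 0.5]
width: 84.8
```

Request:
send_rows(commands=[[85, -42, 27, 0, 0], [85, -84, 54, 0, 0], [85, -126, 80, 0, 0], [85, -168, 107, 0, 0], [85, -210, 134, 0, 0]])

```text
clock: 1.15
eef_pos: [384.4, 172.7, 245.3]
tool_rot: [3.141, 0.001, 1.445]
force: [1.5, 0.8, 0.9]
width: 84.9
```

Request:
send_rows(commands=[[85, -42, 27, -20, 0], [85, -84, 54, -60, 0], [85, -126, 80, -100, 0], [85, -168, 107, -140, 0], [85, -210, 134, -180, 0]])

```text
clock: 1.65
eef_pos: [470.7, -11.1, 388.9]
tool_rot: [3.141, 0.001, 1.445]
force: [0.7, 0.8, 0.6]
width: 84.9
```

Run:
```python
from h import *
s=ctrl.read_state();print(s['clock'],s['qpos'].round(3),s['eef_pos'],s['tool_rot'])
```

```text
1.65 [-0.162  0.22   0.158  1.779 -0.037  1.145  1.452] [470.69152487 -11.11951622 388.8946165 ] [3.14110033e+00 9.49812766e-04 1.44461616e+00]
```

Request:
send_rows(commands=[[85, -30, 18, -40, 0], [85, -50, 31, -85, 0], [85, -50, 31, -130, 0], [85, -50, 31, -175, 0], [85, -50, 31, -220, 0]])

```text
clock: 2.15
eef_pos: [494.6, -64.7, 610.9]
tool_rot: [3.141, 0.001, 1.444]
force: [1.5, -0.3, -0.9]
width: 85.5
```

Run:
```python
from h import *
s=ctrl.read_state();print(s['clock'],s['qpos'].round(3),s['eef_pos'],s['tool_rot'])
```

```text
2.15 [-0.074  0.22   0.208  1.186 -0.045  1.739  1.565] [494.58988842 -64.73073191 610.87626735] [3.14078511e+00 8.65475863e-04 1.44392245e+00]
```

Request:
send_rows(commands=[[85, 0, 0, -40, 0], [85, 0, 0, -80, 0], [85, 0, 0, -120, 0], [85, 0, 0, -160, 0], [85, 0, 0, -160, 0]])

```text
clock: 2.65
eef_pos: [480.9, -63.1, 716.8]
tool_rot: [3.089, 0.001, 1.444]
force: [0.7, -0.3, -0.3]
width: 84.9
```

Run:
```python
from h import *
s=ctrl.read_state();print(s['clock'],s['qpos'].round(3),s['eef_pos'],s['tool_rot'])
```

```text
2.65 [-0.087  0.228  0.249  0.886 -0.062  1.981  1.572] [480.92680994 -63.08030041 716.79431508] [3.08917615e+00 7.51115410e-04 1.44361556e+00]
```

Request:
send_rows(commands=[[85, 0, 0, -50, 0], [85, 0, 0, -100, 0], [85, 0, 0, -150, 0], [85, 0, 0, -150, 0]])

```text
clock: 3.05
eef_pos: [456.8, -59.9, 742.8]
tool_rot: [3.035, 0.001, 1.444]
force: [-0.4, 0.8, 0.0]
width: 84.8
```

Run:
```python
from h import *
s=ctrl.read_state();print(s['clock'],s['qpos'].round(3),s['eef_pos'],s['tool_rot'])
```

```text
3.05 [-0.158  0.169  0.32   0.894 -0.06   1.981  1.572] [456.84327506 -59.90923988 742.78990962] [3.03533530e+00 5.11678269e-04 1.44390139e+00]
```

Request:
send_rows(commands=[[85, 0, 10, -50, 0], [85, 0, 20, -100, 0], [85, 0, 30, -150, 0], [85, 0, 30, -200, 0], [85, 0, 30, -200, 0]])

```text
clock: 3.55
eef_pos: [448.0, -58.7, 764.9]
tool_rot: [2.982, 0.001, 1.444]
force: [-0.5, 0.5, -1.0]
width: 84.9
```

Run:
```python
from h import *
s=ctrl.read_state();print(s['clock'],s['qpos'].round(3),s['eef_pos'],s['tool_rot'])
```

```text
3.55 [-0.215  0.14   0.378  0.871 -0.06   1.981  1.571] [448.01837907 -58.68293699 764.92017869] [2.98248741e+00 7.20496548e-04 1.44374022e+00]
```

Request:
send_rows(commands=[[85, 0, 10, -50, 0], [85, 0, 20, -100, 0], [85, 0, 30, -150, 0], [85, 0, 30, -200, 0], [85, 0, 30, -200, 0]])

```text
clock: 4.05
eef_pos: [435.4, -57.0, 787.1]
tool_rot: [2.93, 0.001, 1.444]
force: [0.1, 0.8, -0.1]
width: 84.8
```

Request:
send_rows(commands=[[85, 0, 3, -20, 0], [85, 0, 6, -30, 0], [85, 0, 8, -40, 0], [85, 0, 8, -40, 0]])

```text
clock: 4.45
eef_pos: [432.2, -56.6, 800.1]
tool_rot: [2.897, 0.001, 1.444]
force: [-0.2, -0.4, 0.3]
width: 85.1
```

Run:
```python
from h import *
s=ctrl.read_state();print(s['clock'],s['qpos'].round(3),s['eef_pos'],s['tool_rot'])
```

```text
4.45 [-0.363  0.095  0.526  0.834 -0.058  1.981  1.569] [432.24032599 -56.59893727 800.09410319] [2.89748957e+00 7.33329897e-04 1.44378031e+00]
```

```bash
cat >> h.py <<'E'
from scipy.spatial.transform import Rotation as Ro
def Rt(s=None):
    s=s or ctrl.read_state(); return Ro.from_euler('xyz',s['tool_rot'])
def need(t):
    s=ctrl.read_state(); d=Rt(s).inv().apply(np.array(t)-s['eef_pos']); print('t',round(s['clock'],2),'pos',s['eef_pos'].round(1),'rot',s['tool_rot'].round(3),'w',round(s['width'],1),'F',s['force'].round(1),'-> tool delta',d.round(1),'len',np.linalg.norm(d).round(1)); return d
E
python3 -c "
from h import *
need((400,180,220))"
```

```text
t 4.45 pos [432.2 -56.6 800.1] rot [2.897e+00 1.000e-03 1.444e+00] w 85.1 F [-0.2 -0.4  0.3] -> tool delta [ 231.  -200.3  547.8] len 627.3
```

Request:
send_rows(commands=[[85, 18, -15, 42, 0], [85, 36, -31, 84, 0], [85, 53, -46, 126, 0], [85, 71, -62, 168, 0], [85, 89, -77, 211, 0]])

```text
clock: 4.95
eef_pos: [419.2, 35.3, 574.9]
tool_rot: [2.897, 0.0, 1.445]
force: [0.8, -1.0, -0.2]
width: 85.2
```

Request:
send_rows(commands=[[85, 18, -15, 42, 0], [85, 36, -31, 84, 0], [85, 53, -46, 126, 0], [85, 71, -62, 168, 0], [85, 89, -77, 211, 0]])

```text
clock: 5.45
eef_pos: [406.6, 127.2, 350.1]
tool_rot: [2.896, -0.001, 1.445]
force: [1.5, 0.6, 0.3]
width: 85.4
```

```bash
python3 -c "
from h import *
need((400,190,200))
print(ctrl.read_state()['qpos'].round(2))"
```

```text
t 5.45 pos [406.6 127.2 350.1] rot [ 2.896e+00 -1.000e-03  1.445e+00] w 85.4 F [1.5 0.6 0.3] -> tool delta [ 61.3 -50.5 142.2] len 162.9
[-0.67  0.07  0.21  2.11  0.18  0.77  0.86]
```

Request:
send_rows(commands=[[85, 16, -13, 36, 0], [85, 32, -26, 72, 0], [85, 48, -39, 108, 0], [85, 61, -50, 142, 0], [85, 61, -50, 142, 0]])

```text
clock: 5.95
eef_pos: [398.0, 189.8, 196.4]
tool_rot: [2.903, 0.006, 1.448]
force: [-0.3, -0.2, 0.8]
width: 85.1
```

Run:
```python
from h import *
need((430,225,130))
print(ctrl.read_state()['qpos'].round(2))
p=ctrl.camera_params('wrist'); cv2.imwrite('pics/w1.png',ctrl.get_image('wrist')[:,:,::-1])
json.dump({k:np.array(v).tolist() for k,v in p.items()},open('w1.json','w'))
```

```text
t 5.95 pos [398.  189.8 196.4] rot [2.903 0.006 1.448] w 85.1 F [-0.3 -0.2  0.8] -> tool delta [39.3 11.  70.8] len 81.7
[-0.8   0.37  0.21  2.3   0.28  0.32  0.59]
```

View pics/w1.png

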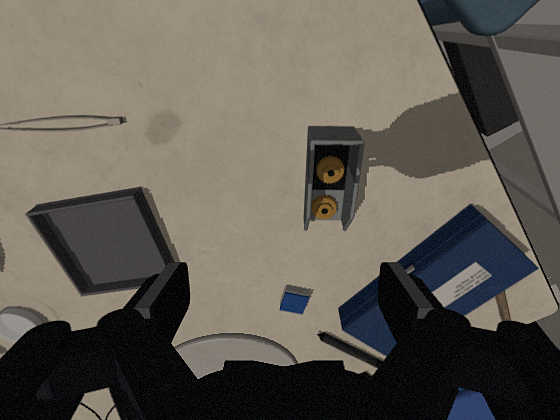

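Run:
```python
from h import *
crop('pics/w1.png',(295,115,80,130),6,'pics/c4.png')
im=cv2.imread('pics/c4.png');print(im.shape)
cv2.imwrite('pics/c4.png',im[:600])
```

```text
(780, 480, 3)
```

View pics/c4.png

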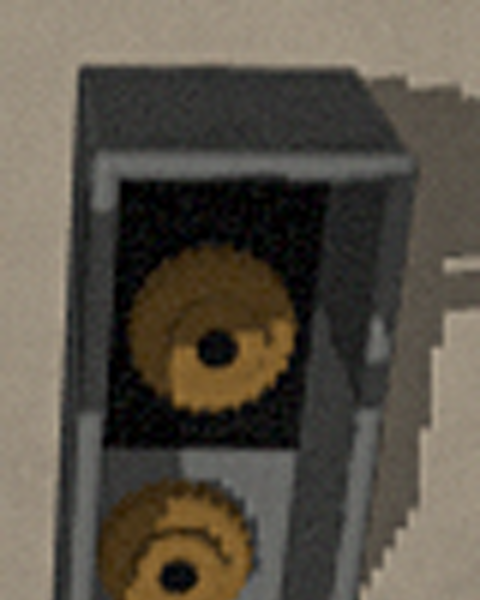

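Run:
```python
from h import *
from scipy.optimize import least_squares
p=json.load(open('w1.json'))
k=lambda X,Y:(295+(X+.5)/6-.5,115+(Y+.5)/6-.5)
obs=[((52,22,0),k(80,68)),((52,-22,0),k(352,68)),((52,22,44),k(93,153)),((52,-22,44),k(413,157)),((-52,22,20),(305.5,229)),((-52,-22,20),(350,229))]
def f(t):
    c,s=np.cos(t[2]),np.sin(t[2]); r=[]
    for P,o in obs:
        r+=list(proj(p,(t[0]+c*P[0]-s*P[1],t[1]+s*P[0]+c*P[1],P[2]))-o)
    return np.array(r)
r=least_squares(f,[440,230,3.0]); print(r.x,r.fun.reshape(-1,2).round(1).tolist())
```

```text
[441.00869007 227.41556853   3.03730302] [[-0.6, 0.1], [0.6, -0.6], [0.3, 1.1], [0.1, -0.4], [1.0, 0.0], [-1.7, -0.4]]
```

Run:
```python
from h import *
need((442.5,228.5,90))
```

```text
t 6.0 pos [399.2 189.2 198.7] rot [2.9   0.004 1.446] w 84.9 F [ 1.1 -0.2  1.1] -> tool delta [ 44.8  11.  114.5] len 123.4
```

Request:
send_rows(commands=[[85, 15, 4, 38, 0], [85, 30, 8, 76, 0], [85, 45, 11, 114, 0], [85, 45, 11, 114, 0], [85, 45, 11, 114, 0]])

```text
clock: 6.5
eef_pos: [445.2, 227.7, 94.2]
tool_rot: [2.893, 0.003, 1.444]
force: [0.1, 0.0, -0.6]
width: 85.4
```

Run:
```python
from h import *
need((442.5,228.5,25))
print(ctrl.read_state()['qpos'].round(2))
p=ctrl.camera_params('wrist'); cv2.imwrite('pics/w2.png',ctrl.get_image('wrist')[:,:,::-1])
```

```text
t 6.5 pos [445.2 227.7  94.2] rot [2.893 0.003 1.444] w 85.4 F [ 0.1  0.  -0.6] -> tool delta [  0.7 -19.7  66.4] len 69.2
[-0.59  0.63 -0.07  2.23  1.15  0.24 -0.32]
```

View pics/w2.png

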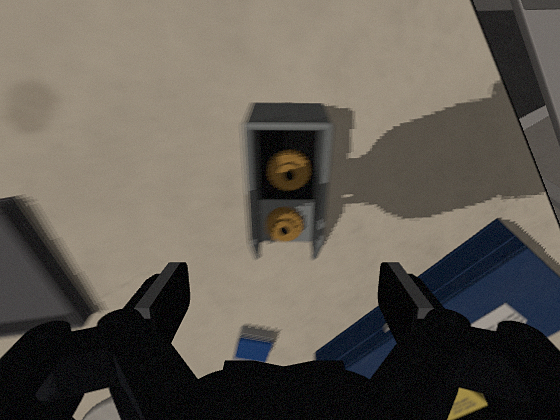

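Run:
```python
from h import *
need((442.5,228.5,64))
```

```text
t 6.55 pos [445.6 229.2  91.9] rot [2.895e+00 1.000e-03 1.445e+00] w 85.1 F [ 1.4  1.9 -1.3] -> tool delta [-1.1 -9.7 26.3] len 28.1
```

Request:
send_rows(commands=[[85, 0, -3, 9, 0], [85, -1, -6, 18, 0], [85, -1, -10, 26, 0], [85, -1, -10, 26, 0]])

```text
clock: 6.95
eef_pos: [443.7, 227.7, 65.8]
tool_rot: [2.891, 0.002, 1.444]
force: [-1.2, 0.7, 0.5]
width: 85.1
```

Run:
```python
from h import *
need((442.5,228.5,25))
print(ctrl.read_state()['qpos'].round(2))
```

```text
t 6.95 pos [443.7 227.7  65.8] rot [2.891e+00 2.000e-03 1.444e+00] w 85.1 F [-1.2  0.7  0.5] -> tool delta [  0.7 -11.4  39.3] len 40.9
[-0.58  0.69 -0.1   2.25  1.49  0.24 -0.67]
```

Request:
send_rows(commands=[[85, 0, -3, 10, 0], [85, 0, -6, 20, 0], [85, 0, -9, 30, 0], [85, 0, -11, 38, 0], [85, 0, -11, 38, 0]])

```text
clock: 7.45
eef_pos: [443.9, 227.1, 27.5]
tool_rot: [2.889, 0.002, 1.443]
force: [-0.0, 0.4, -0.1]
width: 84.8
```

Run:
```python
from h import *
need((442.5,228.5,25))
print(ctrl.read_state()['qpos'].round(2))
for n in('wrist','top'): cv2.imwrite(f'pics/{n}3.png',ctrl.get_image(n)[:,:,::-1])
```

```text
t 7.45 pos [443.9 227.1  27.5] rot [2.889e+00 2.000e-03 1.443e+00] w 84.8 F [-0.   0.4 -0.1] -> tool delta [ 1.2 -2.2  2. ] len 3.2
[-0.52  0.79 -0.18  2.26  1.82  0.32 -1.  ]
```

View pics/wrist3.png

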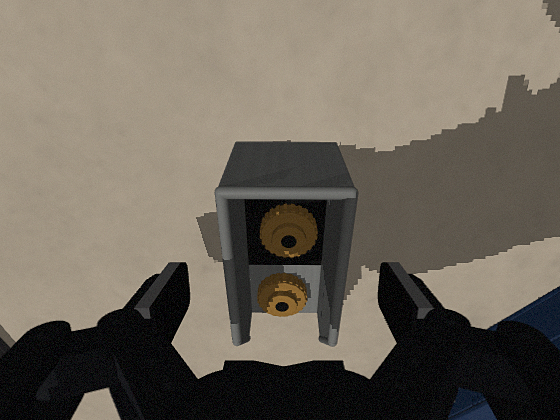

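Run:
```python
from h import *
p=ctrl.camera_params('wrist');s=ctrl.read_state()
c,sn=np.cos(3.025),np.sin(3.025)
for P in [(52,22,44),(52,-22,44),(-22,22,44),(-22,-22,44),(-52,22,20),(-52,-22,20),(-52,0,3)]:
    print(P,proj(p,(441.4+c*P[0]-sn*P[1],228.6+sn*P[0]+c*P[1],P[2])).round(0))
R=Rt(s)
for q in [(40,0,-5),(40,0,14),(-40,0,14)]: print(q,proj(p,s['eef_pos']+R.apply(q)).round(0))
```

```text
(52, 22, 44) [220. 192.]
(52, -22, 44) [360. 191.]
(-22, 22, 44) [239. 342.]
(-22, -22, 44) [341. 342.]
(-52, 22, 20) [249. 339.]
(-52, -22, 20) [330. 339.]
(-52, 0, 3) [289. 314.]
(40, 0, -5) [380. 288.]
(40, 0, 14) [369. 268.]
(-40, 0, 14) [205. 268.]
```

Request:
send_rows(commands=[[30, 1, -2, 1, 0], [30, 1, -2, 1, 0], [30, 1, -2, 1, 0], [30, 1, -2, 1, 0], [30, 1, -2, 1, 0]])

```text
clock: 8.05
eef_pos: [442.4, 228.7, 27.0]
tool_rot: [2.887, 0.001, 1.443]
force: [-1.1, -0.7, 6.4]
width: 43.2
```

Request:
send_rows(commands=[[30, 0, 0, 0, 0], [30, 0, 0, 0, 0], [30, 0, 0, 0, 0]])

```text
clock: 8.35
eef_pos: [442.3, 228.8, 27.0]
tool_rot: [2.888, 0.001, 1.444]
force: [-1.0, -0.4, 1.8]
width: 42.9
```

Run:
```python
from h import *
s=ctrl.read_state()
need(s['eef_pos']+np.array([0,0,50]))
print(ctrl.read_state()['qpos'].round(2))
```

```text
t 8.35 pos [442.3 228.8  27. ] rot [2.888e+00 1.000e-03 1.444e+00] w 42.9 F [-1.  -0.4  1.8] -> tool delta [ -0.1  12.6 -48.4] len 50.0
[-0.52  0.79 -0.19  2.26  1.83  0.32 -1.01]
```

Gripped. Lift gently straight up.

Request:
send_rows(commands=[[30, 0, 1, -3, 0], [30, 0, 3, -10, 0], [30, 0, 5, -20, 0], [30, 0, 8, -30, 0], [30, 0, 10, -38, 0]])

```text
clock: 8.85
eef_pos: [442.4, 228.8, 66.8]
tool_rot: [2.888, 0.001, 1.444]
force: [-0.5, 0.2, -1.7]
width: 43.5
```

Request:
send_rows(commands=[[30, 0, 2, -9, 0], [30, 0, 5, -19, 0], [30, 0, 8, -29, 0], [30, 0, 10, -37, 0], [30, 0, 11, -42, 0]])

```text
clock: 9.35
eef_pos: [442.6, 228.8, 110.8]
tool_rot: [2.887, 0.001, 1.443]
force: [-0.2, 0.5, -2.0]
width: 43.1
```

Run:
```python
from h import *
s=ctrl.read_state()
need((470,130,140))
print(ctrl.read_state()['qpos'].round(2))
for n in('wrist','top','scene'): cv2.imwrite(f'pics/{n}4.png',ctrl.get_image(n)[:,:,::-1])
```

```text
t 9.35 pos [442.6 228.8 110.8] rot [2.887e+00 1.000e-03 1.443e+00] w 43.1 F [-0.2  0.5 -2. ] -> tool delta [-94.5  45.8 -18.2] len 106.6
[-0.48  0.6  -0.24  2.23  1.17  0.35 -0.35]
```

View pics/wrist4.png

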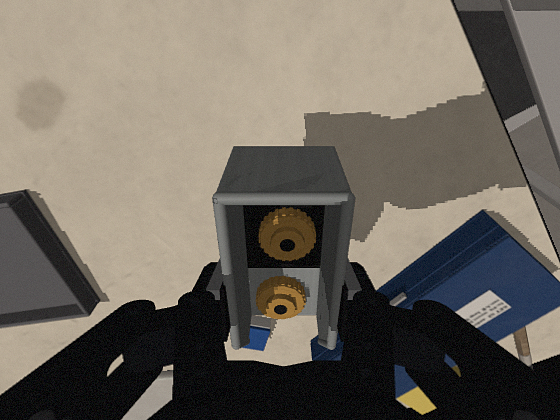

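View pics/scene4.png

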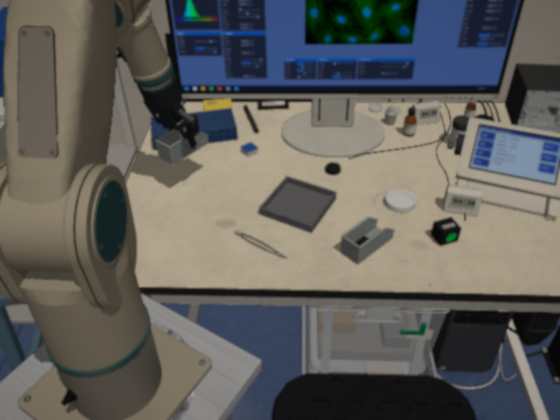

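```bash
cat >> h.py <<'E'
R0=Ro.from_euler('xyz',[2.887,0.001,1.444]); tcp0=np.array([442.4,228.8,27.0])
yc=1.444+np.pi/2; RC0=Ro.from_euler('z',yc); c0=np.array([441.4,228.7,22.0])
rel=R0.inv().apply(c0-tcp0); RCT=R0.inv()*RC0
tray=np.array([494.,-21.])
def cup_of(s):  # cup pose from state
    R=Rt(s); return s['eef_pos']+R.apply(rel), R*RCT
def tilt(RC):
    up=RC.inv().apply([0,0,1]); f=RC.apply([-1,0,0])
    return dict(pitch=np.degrees(np.arcsin(up[0])).round(1),lat=np.degrees(np.arcsin(up[1])).round(1),tot=np.degrees(np.arccos(up[2])).round(1),front_az=np.degrees(np.arctan2(f[1],f[0])).round(0))
LIP=np.array([-52,0,-22.])
def tgt(phi,zlow,lead=12,dz=0):
    """phi = tool turn deg from the grasp attitude; lowest front-lip corner at zlow, lip `lead` mm behind tray centre"""
    R=R0*Ro.from_euler('z',phi,degrees=True); RC=R*RCT
    f=RC.apply([-1,0,0]); f=f[:2]/np.hypot(*f[:2])
    L=np.append(tray-lead*f,0); 
    c=L-RC.apply(LIP); low=min(RC.apply([-52,y,-22])[2] for y in(-22,22)); c[2]=zlow-low+dz
    return c-R.apply(rel),R,tilt(RC)
def go(phi,zlow,lead=12):
    t,R,ti=tgt(phi,zlow,lead); s=ctrl.read_state(); d=Rt(s).inv().apply(t-s['eef_pos'])
    rv=(Rt(s).inv()*R).as_rotvec(degrees=True)
    print('t',round(s['clock'],2),'q',s['qpos'].round(2),'w',round(s['width'],1),'F',s['force'].round(1)); c,RC=cup_of(s); print(' now tcp',s['eef_pos'].round(0),'lip',(c+RC.apply(LIP)).round(0),tilt(RC)); print(' target',t.round(0),ti,'\n delta',d.round(1),'turn(rotvec)',rv.round(1))
E
python3 - <<'E'
from h import *
s=ctrl.read_state();
for ph in (0,50,75,90,110,130,150,-50,-90,-130): 
    t,R,ti=tgt(ph,26); print(ph,t.round(0),np.hypot(*t[:2]).round(0),ti)
go(50,80)
E
```

```text
0 [432. -13.  53.] 432.0 {'pitch': np.float64(0.0), 'lat': np.float64(0.0), 'tot': np.float64(nan), 'front_az': np.float64(-7.0)}
50 [455.  26.  61.] 456.0 {'pitch': np.float64(5.0), 'lat': np.float64(-11.1), 'tot': np.float64(12.2), 'front_az': np.float64(-55.0)}
75 [477.  34.  66.] 478.0 {'pitch': np.float64(10.4), 'lat': np.float64(-14.1), 'tot': np.float64(17.6), 'front_az': np.float64(-79.0)}
90 [491.  34.  69.] 492.0 {'pitch': np.float64(14.0), 'lat': np.float64(-14.6), 'tot': np.float64(20.5), 'front_az': np.float64(-94.0)}
110 [508.  29.  73.] 509.0 {'pitch': np.float64(19.0), 'lat': np.float64(-13.8), 'tot': np.float64(23.8), 'front_az': np.float64(-113.0)}
130 [523.  18.  75.] 523.0 {'pitch': np.float64(23.6), 'lat': np.float64(-11.2), 'tot': np.float64(26.4), 'front_az': np.float64(-133.0)}
150 [533.   2.  76.] 533.0 {'pitch': np.float64(27.0), 'lat': np.float64(-7.3), 'tot': np.float64(28.2), 'front_az': np.float64(-154.0)}
-50 [445. -56.  61.] 448.0 {'pitch': np.float64(5.0), 'lat': np.float64(11.1), 'tot': np.float64(12.2), 'front_az': np.float64(41.0)}
-90 [476. -74.  
[... 232 characters left out ...]
az': np.float64(119.0)}
t 9.5 q [-0.48  0.6  -0.24  2.23  1.17  0.35 -0.35] w 43.5 F [-0.1 -0.4 -3.1]
 now tcp [443. 229. 110.] lip [493. 222.  83.] {'pitch': np.float64(0.0), 'lat': np.float64(0.0), 'tot': np.float64(0.0), 'front_az': np.float64(-7.0)}
 target [455.  26. 115.] {'pitch': np.float64(5.0), 'lat': np.float64(-11.1), 'tot': np.float64(12.2), 'front_az': np.float64(-55.0)} 
 delta [-199.6   38.5    5.2] turn(rotvec) [-0.  0. 50.]h.py:28: RuntimeWarning: invalid value encountered in arccos
  return dict(pitch=np.degrees(np.arcsin(up[0])).round(1),lat=np.degrees(np.arcsin(up[1])).round(1),tot=np.degrees(np.arccos(up[2])).round(1),front_az=np.degrees(np.arctan2(f[1],f[0])).round(0))
```

Request:
send_rows(commands=[[30, -4, 1, 0, 1], [30, -12, 2, 0, 2], [30, -24, 5, 1, 3.5], [30, -37, 7, 1, 5], [30, -50, 10, 1, 7]])

```text
clock: 10.0
eef_pos: [445.7, 176.0, 111.6]
tool_rot: [2.89, -0.029, 1.322]
force: [0.2, -0.7, -2.1]
width: 43.2
```

```bash
python3 -W ignore -c "
from h import *
go(50,80)"
```

```text
t 10.0 q [-0.41  0.58 -0.19  2.29  1.29  0.28 -0.49] w 43.2 F [ 0.2 -0.7 -2.1]
 now tcp [446. 176. 112.] lip [495. 164.  84.] {'pitch': np.float64(0.2), 'lat': np.float64(-1.7), 'tot': np.float64(1.7), 'front_az': np.float64(-14.0)}
 target [455.  26. 115.] {'pitch': np.float64(5.0), 'lat': np.float64(-11.1), 'tot': np.float64(12.2), 'front_az': np.float64(-55.0)} 
 delta [-142.9   46.8    4.2] turn(rotvec) [-0.   0.1 42.8]
```

Request:
send_rows(commands=[[30, -13, 4, 0, 3], [30, -26, 8, 0, 6], [30, -39, 12, 1, 9], [30, -52, 16, 1, 12], [30, -65, 20, 2, 15]])

```text
clock: 10.5
eef_pos: [448.6, 106.2, 112.6]
tool_rot: [2.906, -0.092, 1.063]
force: [-0.4, -0.1, -1.8]
width: 43.5
```

```bash
python3 -W ignore -c "
from h import *
go(50,80)"
```

```text
t 10.5 q [-0.23  0.56 -0.22  2.35  1.51  0.25 -0.83] w 43.5 F [-0.4 -0.1 -1.8]
 now tcp [449. 106. 113.] lip [494.  84.  85.] {'pitch': np.float64(1.1), 'lat': np.float64(-5.3), 'tot': np.float64(5.4), 'front_az': np.float64(-29.0)}
 target [455.  26. 115.] {'pitch': np.float64(5.0), 'lat': np.float64(-11.1), 'tot': np.float64(12.2), 'front_az': np.float64(-55.0)} 
 delta [-66.3  45.7   2.2] turn(rotvec) [ 0.   0.2 27.6]
```

Request:
send_rows(commands=[[30, -13, 9, 0, 4], [30, -26, 18, 0, 8], [30, -39, 27, 1, 12], [30, -52, 36, 1, 16], [30, -62, 43, 2, 20]])

```text
clock: 11.0
eef_pos: [454.5, 28.5, 114.9]
tool_rot: [2.951, -0.166, 0.713]
force: [-0.1, 0.1, -2.4]
width: 43.3
```

```bash
python3 -W ignore -c "
from h import *
go(50,60)"
```

```text
t 11.0 q [ 0.03  0.56 -0.3   2.37  1.62  0.25 -1.1 ] w 43.3 F [-0.1  0.1 -2.4]
 now tcp [454.  28. 115.] lip [490.  -6.  85.] {'pitch': np.float64(3.6), 'lat': np.float64(-9.6), 'tot': np.float64(10.2), 'front_az': np.float64(-49.0)}
 target [455.  26.  95.] {'pitch': np.float64(5.0), 'lat': np.float64(-11.1), 'tot': np.float64(12.2), 'front_az': np.float64(-55.0)} 
 delta [-4.2 -1.2 19.5] turn(rotvec) [0.1 0.3 7.3]
```

Request:
send_rows(commands=[[30, -2, 0, 8, 2], [30, -3, -1, 17, 4], [30, -4, -1, 27, 6], [30, -4, -1, 37, 7], [30, -4, -1, 47, 7]])

```text
clock: 11.5
eef_pos: [462.0, 23.5, 67.9]
tool_rot: [2.972, -0.187, 0.588]
force: [0.6, -1.0, -2.8]
width: 43.3
```

```bash
python3 -W ignore -c "
from h import *
go(65,30)
cv2.imwrite('pics/t5.png',ctrl.get_image('top')[:,:,::-1])
cv2.imwrite('pics/s5.png',ctrl.get_image('scene')[:,:,::-1])
cv2.imwrite('pics/w5.png',ctrl.get_image('wrist')[:,:,::-1])
"
```

```text
t 11.5 q [ 0.14  0.7  -0.45  2.38  1.92  0.39 -1.51] w 43.3 F [ 0.6 -1.  -2.8]
 now tcp [462.  23.  68.] lip [494. -14.  37.] {'pitch': np.float64(4.8), 'lat': np.float64(-10.8), 'tot': np.float64(11.8), 'front_az': np.float64(-55.0)}
 target [468.  32.  68.] {'pitch': np.float64(8.0), 'lat': np.float64(-13.2), 'tot': np.float64(15.6), 'front_az': np.float64(-70.0)} 
 delta [ 9.6 -4.1  0.8] turn(rotvec) [ 0.2  0.4 15.1]
```

View pics/t5.png

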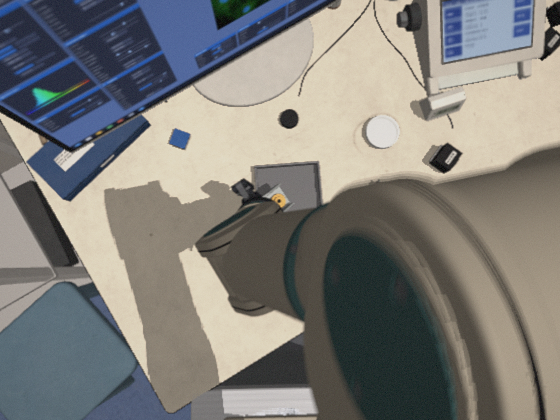

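View pics/s5.png

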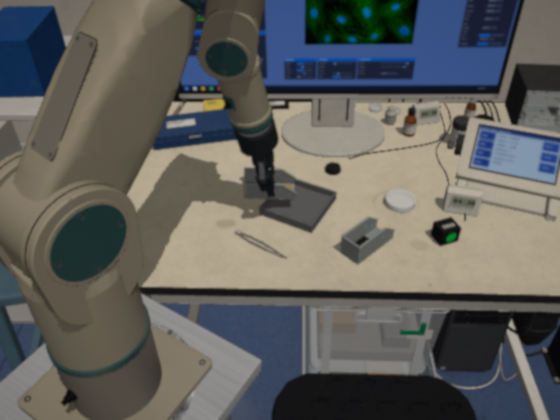

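View pics/w5.png

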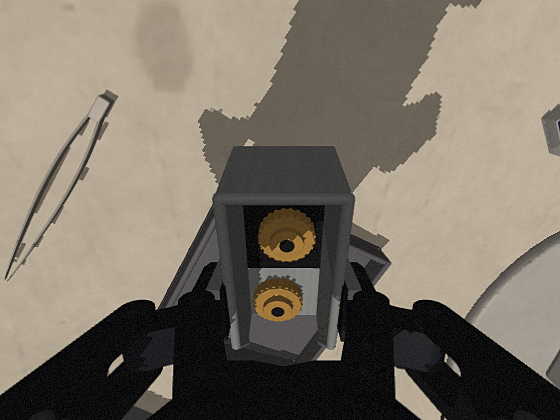

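```bash
python3 -W ignore -c "
from h import *
go(65,32,22)"
```

```text
t 11.65 q [ 0.14  0.7  -0.45  2.38  1.92  0.39 -1.5 ] w 43.3 F [-1.1 -0.1 -1.9]
 now tcp [462.  24.  68.] lip [493. -13.  37.] {'pitch': np.float64(4.8), 'lat': np.float64(-10.7), 'tot': np.float64(11.8), 'front_az': np.float64(-55.0)}
 target [464.  41.  70.] {'pitch': np.float64(8.0), 'lat': np.float64(-13.2), 'tot': np.float64(15.6), 'front_az': np.float64(-70.0)} 
 delta [ 12.3 -12.9  -2.3] turn(rotvec) [ 0.2  0.4 15.2]
```

```bash
sed -i 's/^tray=.*/tray=np.array([508.,-18.])/' h.py; python3 -W ignore -c "
from h import *
go(65,32,15)"
```

```text
t 11.65 q [ 0.14  0.7  -0.45  2.38  1.92  0.39 -1.5 ] w 43.3 F [-1.1 -0.1 -1.9]
 now tcp [462.  24.  68.] lip [493. -13.  37.] {'pitch': np.float64(4.8), 'lat': np.float64(-10.7), 'tot': np.float64(11.8), 'front_az': np.float64(-55.0)}
 target [481.  38.  70.] {'pitch': np.float64(8.0), 'lat': np.float64(-13.2), 'tot': np.float64(15.6), 'front_az': np.float64(-70.0)} 
 delta [23.8 -1.3  1.8] turn(rotvec) [ 0.2  0.4 15.2]
```

Request:
send_rows(commands=[[30, 5, 0, 0, 3], [30, 10, 0, 1, 6], [30, 15, -1, 1, 9], [30, 20, -1, 2, 12], [30, 24, -1, 2, 15]])

```text
clock: 12.15
eef_pos: [481.7, 37.9, 70.5]
tool_rot: [3.028, -0.224, 0.321]
force: [0.7, -0.5, -1.9]
width: 43.3
```

```bash
python3 -W ignore -c "
from h import *
go(75,32,15)
cv2.imwrite('pics/w6.png',ctrl.get_image('wrist')[:,:,::-1]); crop('pics/w6.png',(200,180,160,190),3,'pics/w6c.png')
"
```

```text
t 12.15 q [ 0.12  0.71 -0.46  2.32  1.77  0.39 -1.64] w 43.3 F [ 0.7 -0.5 -1.9]
 now tcp [482.  38.  70.] lip [503.  -4.  37.] {'pitch': np.float64(7.9), 'lat': np.float64(-12.9), 'tot': np.float64(15.2), 'front_az': np.float64(-70.0)}
 target [490.  40.  72.] {'pitch': np.float64(10.4), 'lat': np.float64(-14.1), 'tot': np.float64(17.6), 'front_az': np.float64(-79.0)} 
 delta [9.  0.5 0.2] turn(rotvec) [0.3 0.3 9.9]
```

View pics/w6c.png

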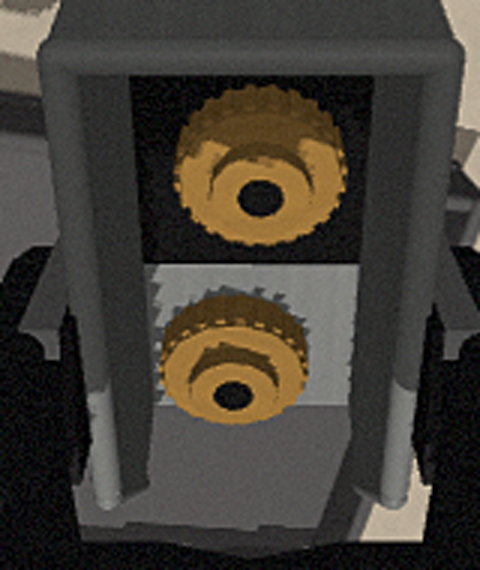

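Add to h.py:
```python
def look(n):
    im=ctrl.get_image('wrist')[:,:,::-1]; cv2.imwrite(f'pics/w{n}.png',im); crop(f'pics/w{n}.png',(200,180,160,190),3,f'pics/w{n}c.png')
    # dark holes of the nuts
    ref=cv2.imread('pics/w6.png')
    for nm,(x,y,w,h) in dict(front=(250,278,55,46),rear=(256,206,62,58)).items():
        r=cv2.matchTemplate(im[y-20:y+h+35,x-25:x+w+25].copy(),ref[y:y+h,x:x+w],cv2.TM_CCOEFF_NORMED); _,m,_,l=cv2.minMaxLoc(r); print(nm,'shift',l[0]-25,l[1]-20,'score',round(m,2))
```

```text
(no output)
```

Request:
send_rows(commands=[[30, 2, 0, 0, 2], [30, 4, 0, 0, 4], [30, 6, 0, 0, 6], [30, 8, 0, 0, 8], [30, 9, 0, 0, 10]])

```text
clock: 12.7
eef_pos: [490.9, 41.1, 72.6]
tool_rot: [3.07, -0.242, 0.138]
force: [-0.0, 0.1, -1.7]
width: 42.9
```

```bash
python3 -W ignore -c "
from h import *
go(85,32,15)
look(7)"
```

```text
t 12.7 q [ 0.13  0.71 -0.47  2.3   1.71  0.39 -1.75] w 42.9 F [-0.   0.1 -1.7]
 now tcp [491.  41.  73.] lip [505.  -3.  38.] {'pitch': np.float64(10.2), 'lat': np.float64(-13.9), 'tot': np.float64(17.4), 'front_az': np.float64(-80.0)}
 target [500.  41.  74.] {'pitch': np.float64(12.8), 'lat': np.float64(-14.6), 'tot': np.float64(19.6), 'front_az': np.float64(-89.0)} 
 delta [9.  1.5 0.6] turn(rotvec) [0.3 0.2 9.7]
front shift 0 0 score 0.9
rear shift 0 0 score 0.95
```

Request:
send_rows(commands=[[30, 2, 0, 0, 1], [30, 3, 0, 0, 2], [30, 4, 0, 0, 3], [30, 4, 1, 0, 4], [30, 5, 1, 0, 5]])

```text
clock: 13.25
eef_pos: [495.8, 40.6, 73.9]
tool_rot: [3.092, -0.247, 0.045]
force: [-0.1, -0.8, -2.2]
width: 43.0
```

```bash
python3 -W ignore -c "
from h import *
go(87,32,15)
look(8)"
```

```text
t 13.25 q [ 0.13  0.71 -0.48  2.28  1.67  0.39 -1.8 ] w 43.0 F [-0.1 -0.8 -2.2]
 now tcp [496.  41.  74.] lip [507.  -3.  38.] {'pitch': np.float64(11.4), 'lat': np.float64(-14.2), 'tot': np.float64(18.4), 'front_az': np.float64(-85.0)}
 target [502.  41.  75.] {'pitch': np.float64(13.3), 'lat': np.float64(-14.6), 'tot': np.float64(20.0), 'front_az': np.float64(-91.0)} 
 delta [6.1 0.1 0.7] turn(rotvec) [0.3 0.2 6.5]
front shift 0 0 score 0.89
rear shift 0 0 score 0.93
```

Request:
send_rows(commands=[[30, 1, 0, 0, 1], [30, 2, 0, 0, 2], [30, 4, 0, 0, 4], [30, 5, 0, 1, 5], [30, 6, 0, 1, 6]])

```text
clock: 13.8
eef_pos: [502.3, 40.9, 74.4]
tool_rot: [3.12, -0.251, -0.065]
force: [0.9, -1.5, -1.5]
width: 43.2
```

```bash
python3 -W ignore -c "
from h import *
go(94,32,15)
look(9)"
```

```text
t 13.8 q [ 0.14  0.71 -0.48  2.27  1.64  0.39 -1.87] w 43.2 F [ 0.9 -1.5 -1.5]
 now tcp [502.  41.  74.] lip [509.  -3.  38.] {'pitch': np.float64(12.9), 'lat': np.float64(-14.4), 'tot': np.float64(19.6), 'front_az': np.float64(-90.0)}
 target [509.  40.  76.] {'pitch': np.float64(15.1), 'lat': np.float64(-14.6), 'tot': np.float64(21.2), 'front_az': np.float64(-97.0)} 
 delta [6.6 0.6 0. ] turn(rotvec) [0.3 0.2 7.4]
front shift 0 0 score 0.89
rear shift 0 0 score 0.9
```

Request:
send_rows(commands=[[30, 1, 0, 0, 1], [30, 2, 0, 0, 2], [30, 4, 0, 0, 4], [30, 5, 0, 0, 5], [30, 6, 0, 0, 6]])

```text
clock: 14.35
eef_pos: [508.4, 40.5, 76.0]
tool_rot: [-3.136, -0.252, -0.176]
force: [0.5, 0.8, -2.2]
width: 43.2
```

```bash
python3 -W ignore -c "
from h import *
go(98,32,15)
look(10)"
```

```text
t 14.35 q [ 0.14  0.71 -0.48  2.25  1.6   0.39 -1.93] w 43.2 F [ 0.5  0.8 -2.2]
 now tcp [508.  41.  76.] lip [510.  -3.  38.] {'pitch': np.float64(14.4), 'lat': np.float64(-14.5), 'tot': np.float64(20.7), 'front_az': np.float64(-96.0)}
 target [512.  39.  77.] {'pitch': np.float64(16.1), 'lat': np.float64(-14.5), 'tot': np.float64(21.9), 'front_az': np.float64(-101.0)} 
 delta [4.3 0.7 0.3] turn(rotvec) [0.3 0.1 5.3]
front shift 0 0 score 0.88
rear shift 0 0 score 0.88
```

View pics/w10c.png

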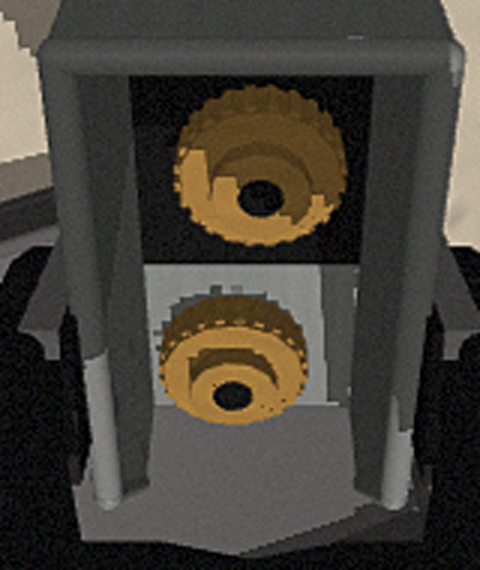

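Request:
send_rows(commands=[[30, 1, 0, 0, 1], [30, 2, 0, 0, 2], [30, 3, 1, 0, 3], [30, 4, 1, 0, 4], [30, 4, 1, 0, 5]])

```text
clock: 14.9
eef_pos: [512.4, 38.7, 77.1]
tool_rot: [-3.113, -0.251, -0.268]
force: [0.1, -0.6, -2.1]
width: 43.5
```

```bash
python3 -W ignore -c "
from h import *
go(103,32,15)
look(11)"
```

```text
t 14.9 q [ 0.15  0.71 -0.49  2.24  1.58  0.39 -1.99] w 43.5 F [ 0.1 -0.6 -2.1]
 now tcp [512.  39.  77.] lip [511.  -4.  38.] {'pitch': np.float64(15.7), 'lat': np.float64(-14.4), 'tot': np.float64(21.6), 'front_az': np.float64(-101.0)}
 target [517.  38.  78.] {'pitch': np.float64(17.3), 'lat': np.float64(-14.3), 'tot': np.float64(22.7), 'front_az': np.float64(-106.0)} 
 delta [ 4.8 -0.1  0.7] turn(rotvec) [0.3 0.1 5.1]
front shift 0 0 score 0.87
rear shift 0 0 score 0.86
```

Request:
send_rows(commands=[[30, 1, 0, 0, 1], [30, 2, 0, 0, 2], [30, 3, 0, 0, 3], [30, 4, 0, 0, 4], [30, 5, 0, 1, 5]])

```text
clock: 15.45
eef_pos: [517.3, 37.4, 77.4]
tool_rot: [-3.09, -0.247, -0.36]
force: [-0.6, 0.2, -2.7]
width: 43.3
```

```bash
python3 -W ignore -c "
from h import *
go(108,32,15)
look(12)"
```

```text
t 15.45 q [ 0.15  0.71 -0.49  2.23  1.55  0.39 -2.04] w 43.3 F [-0.6  0.2 -2.7]
 now tcp [517.  37.  77.] lip [512.  -4.  38.] {'pitch': np.float64(17.0), 'lat': np.float64(-14.2), 'tot': np.float64(22.4), 'front_az': np.float64(-106.0)}
 target [522.  36.  78.] {'pitch': np.float64(18.5), 'lat': np.float64(-13.9), 'tot': np.float64(23.5), 'front_az': np.float64(-111.0)} 
 delta [4.7 0.1 0.2] turn(rotvec) [0.3 0.  5. ]
front shift -1 0 score 0.84
rear shift 0 0 score 0.85
```

Request:
send_rows(commands=[[30, 1, 0, 0, 1], [30, 1, 0, 0, 1], [30, 1, 0, 0, 1], [30, 1, 0, 0, 1], [30, 1, 0, 0, 1]])

```text
clock: 16.0
eef_pos: [518.4, 37.0, 77.5]
tool_rot: [-3.086, -0.246, -0.379]
force: [0.6, 0.1, -2.2]
width: 43.1
```

```bash
python3 -W ignore -c "
from h import *
go(108,32,15)
look(13)"
```

```text
t 16.0 q [ 0.15  0.71 -0.49  2.22  1.55  0.39 -2.06] w 43.1 F [ 0.6  0.1 -2.2]
 now tcp [518.  37.  78.] lip [513.  -4.  37.] {'pitch': np.float64(17.2), 'lat': np.float64(-14.2), 'tot': np.float64(22.6), 'front_az': np.float64(-107.0)}
 target [522.  36.  78.] {'pitch': np.float64(18.5), 'lat': np.float64(-13.9), 'tot': np.float64(23.5), 'front_az': np.float64(-111.0)} 
 delta [ 3.5 -0.   0.1] turn(rotvec) [0.3 0.  4. ]
front shift -5 4 score 0.83
rear shift 0 0 score 0.84
```

View pics/w13c.png

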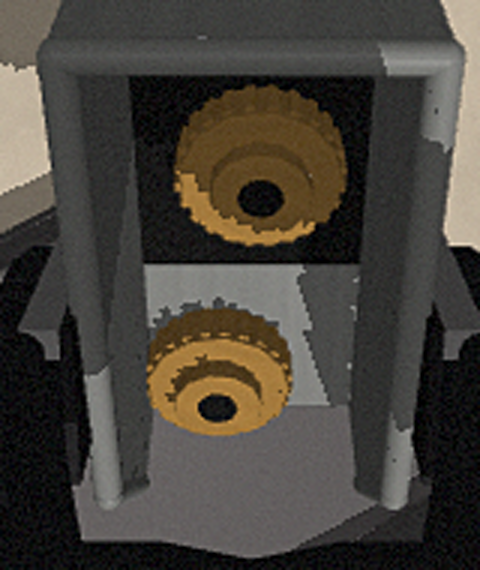

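Request:
send_rows(commands=[[30, 0, 0, 0, 0], [30, 0, 0, 0, 0], [30, 0, 0, 0, 0], [30, 0, 0, 0, 0], [30, 0, 0, 0, 0]])

```text
clock: 16.55
eef_pos: [518.4, 37.0, 77.5]
tool_rot: [-3.086, -0.246, -0.379]
force: [0.3, 0.2, -3.1]
width: 43.3
```

```bash
python3 -W ignore -c "
from h import *
go(113,32,15)
look(14)"
```

```text
t 16.55 q [ 0.15  0.71 -0.49  2.22  1.55  0.39 -2.06] w 43.3 F [ 0.3  0.2 -3.1]
 now tcp [518.  37.  78.] lip [513.  -4.  37.] {'pitch': np.float64(17.2), 'lat': np.float64(-14.2), 'tot': np.float64(22.6), 'front_az': np.float64(-107.0)}
 target [526.  34.  79.] {'pitch': np.float64(19.8), 'lat': np.float64(-13.5), 'tot': np.float64(24.2), 'front_az': np.float64(-116.0)} 
 delta [8.4 0.5 0.5] turn(rotvec) [0.3 0.  9. ]
front shift -5 4 score 0.84
rear shift 0 0 score 0.84
```

Request:
send_rows(commands=[[30, 1, 0, 0, 1], [30, 2, 0, 0, 2], [30, 3, 0, 0, 4], [30, 5, 0, 0, 6], [30, 7, 0, 0, 8]])

```text
clock: 17.1
eef_pos: [524.9, 34.4, 79.3]
tool_rot: [-3.05, -0.236, -0.525]
force: [0.3, 0.4, -2.6]
width: 43.2
```

```bash
python3 -W ignore -c "
from h import *
go(118,32,15)
look(15)"
```

```text
t 17.1 q [ 0.16  0.71 -0.49  2.21  1.51  0.39 -2.15] w 43.2 F [ 0.3  0.4 -2.6]
 now tcp [525.  34.  79.] lip [514.  -4.  38.] {'pitch': np.float64(19.2), 'lat': np.float64(-13.6), 'tot': np.float64(23.9), 'front_az': np.float64(-115.0)}
 target [530.  31.  80.] {'pitch': np.float64(20.9), 'lat': np.float64(-12.9), 'tot': np.float64(24.9), 'front_az': np.float64(-121.0)} 
 delta [6.2 0.5 1.1] turn(rotvec) [ 0.3 -0.   5.8]
front shift -5 4 score 0.84
rear shift 0 0 score 0.85
```

Request:
send_rows(commands=[[30, 1, 0, 0, 1], [30, 2, 0, 0, 2], [30, 4, 0, 0, 4], [30, 6, 0, 1, 6], [30, 7, 0, 1, 7]])

```text
clock: 17.65
eef_pos: [531.7, 30.5, 80.0]
tool_rot: [-3.021, -0.223, -0.654]
force: [-0.1, -0.9, -1.6]
width: 43.3
```

```bash
python3 -W ignore -c "
from h import *
go(125,32,15)
look(16)"
```

```text
t 17.65 q [ 0.17  0.72 -0.48  2.19  1.48  0.39 -2.23] w 43.3 F [-0.1 -0.9 -1.6]
 now tcp [532.  31.  80.] lip [516.  -5.  37.] {'pitch': np.float64(20.9), 'lat': np.float64(-12.9), 'tot': np.float64(24.9), 'front_az': np.float64(-122.0)}
 target [536.  27.  80.] {'pitch': np.float64(22.5), 'lat': np.float64(-12.0), 'tot': np.float64(25.8), 'front_az': np.float64(-128.0)} 
 delta [5.4 0.9 0.7] turn(rotvec) [ 0.3 -0.1  5.6]
front shift -5 4 score 0.81
rear shift 0 0 score 0.85
```

Request:
send_rows(commands=[[30, 1, 0, 0, 1], [30, 2, 0, 0, 2], [30, 3, 0, 0, 3], [30, 4, 1, 0, 4], [30, 5, 1, 1, 5]])

```text
clock: 18.2
eef_pos: [535.2, 26.5, 80.1]
tool_rot: [-3.002, -0.212, -0.745]
force: [0.2, 0.3, -2.0]
width: 43.4
```

```bash
python3 -W ignore -c "
from h import *
go(130,32,15)
look(17)"
```

```text
t 18.2 q [ 0.18  0.72 -0.48  2.18  1.46  0.39 -2.29] w 43.4 F [ 0.2  0.3 -2. ]
 now tcp [535.  26.  80.] lip [517.  -7.  37.] {'pitch': np.float64(22.1), 'lat': np.float64(-12.2), 'tot': np.float64(25.5), 'front_az': np.float64(-128.0)}
 target [539.  23.  81.] {'pitch': np.float64(23.6), 'lat': np.float64(-11.2), 'tot': np.float64(26.4), 'front_az': np.float64(-133.0)} 
 delta [ 5.2 -0.   0.4] turn(rotvec) [ 0.3 -0.2  5.5]
front shift -5 4 score 0.79
rear shift 0 0 score 0.87
```

Request:
send_rows(commands=[[30, 1, 0, 0, 1], [30, 2, 0, 0, 2], [30, 3, 0, 0, 3], [30, 4, 0, 0, 4], [30, 5, 0, 0, 5]])

```text
clock: 18.75
eef_pos: [539.1, 22.9, 81.1]
tool_rot: [-2.983, -0.199, -0.835]
force: [-0.4, 0.3, -2.0]
width: 43.3
```

```bash
python3 -W ignore -c "
from h import *
go(136,32,15)
look(18)"
```

```text
t 18.75 q [ 0.18  0.72 -0.48  2.17  1.44  0.38 -2.35] w 43.3 F [-0.4  0.3 -2. ]
 now tcp [539.  23.  81.] lip [518.  -8.  37.] {'pitch': np.float64(23.2), 'lat': np.float64(-11.5), 'tot': np.float64(26.1), 'front_az': np.float64(-133.0)}
 target [543.  18.  81.] {'pitch': np.float64(24.7), 'lat': np.float64(-10.2), 'tot': np.float64(27.0), 'front_az': np.float64(-139.0)} 
 delta [5.8 0.3 0.9] turn(rotvec) [ 0.3 -0.2  6.4]
front shift -5 4 score 0.78
rear shift 0 0 score 0.87
```

Request:
send_rows(commands=[[30, 1, 0, 0, 1], [30, 2, 0, 0, 2], [30, 3, 0, 0, 3], [30, 4, 0, 1, 4], [30, 5, 0, 1, 5]])

```text
clock: 19.3
eef_pos: [542.8, 19.0, 81.1]
tool_rot: [-2.966, -0.184, -0.925]
force: [-0.1, -0.3, -2.3]
width: 43.0
```

```bash
python3 -W ignore -c "
from h import *
go(141,32,15)
look(19)"
```

```text
t 19.3 q [ 0.19  0.72 -0.47  2.16  1.42  0.38 -2.41] w 43.0 F [-0.1 -0.3 -2.3]
 now tcp [543.  19.  81.] lip [520.  -9.  36.] {'pitch': np.float64(24.2), 'lat': np.float64(-10.6), 'tot': np.float64(26.7), 'front_az': np.float64(-138.0)}
 target [546.  14.  82.] {'pitch': np.float64(25.6), 'lat': np.float64(-9.2), 'tot': np.float64(27.5), 'front_az': np.float64(-145.0)} 
 delta [5.5 0.6 0.4] turn(rotvec) [ 0.3 -0.2  6.2]
front shift -5 4 score 0.78
rear shift 0 0 score 0.85
```

Request:
send_rows(commands=[[30, 1, 0, 0, 1], [30, 2, 0, 0, 2], [30, 3, 0, 0, 3], [30, 4, 0, 0, 4], [30, 5, 0, 0, 5]])

```text
clock: 19.85
eef_pos: [546.0, 14.8, 82.1]
tool_rot: [-2.951, -0.168, -1.014]
force: [-0.4, -0.1, -2.3]
width: 43.3
```

```bash
python3 -W ignore -c "
from h import *
go(146,32,15)
look(20)"
```

```text
t 19.85 q [ 0.19  0.72 -0.46  2.16  1.4   0.38 -2.47] w 43.3 F [-0.4 -0.1 -2.3]
 now tcp [546.  15.  82.] lip [521. -10.  36.] {'pitch': np.float64(25.1), 'lat': np.float64(-9.7), 'tot': np.float64(27.2), 'front_az': np.float64(-144.0)}
 target [548.  10.  82.] {'pitch': np.float64(26.4), 'lat': np.float64(-8.2), 'tot': np.float64(27.9), 'front_az': np.float64(-150.0)} 
 delta [5.2 0.9 1.1] turn(rotvec) [ 0.3 -0.3  6.1]
front shift -5 4 score 0.78
rear shift 0 0 score 0.85
```

Request:
send_rows(commands=[[30, 1, 0, 0, 1], [30, 2, 0, 0, 2], [30, 3, 0, 0, 3], [30, 4, 1, 1, 4], [30, 5, 1, 1, 5]])

```text
clock: 20.4
eef_pos: [548.0, 9.6, 81.6]
tool_rot: [-2.937, -0.151, -1.103]
force: [-0.0, 0.3, -2.3]
width: 43.2
```

```bash
python3 -W ignore -c "
from h import *
go(151,32,15)
look(21)"
```

```text
t 20.4 q [ 0.2   0.72 -0.45  2.15  1.39  0.37 -2.54] w 43.2 F [-0.   0.3 -2.3]
 now tcp [548.  10.  82.] lip [521. -12.  35.] {'pitch': np.float64(26.0), 'lat': np.float64(-8.7), 'tot': np.float64(27.6), 'front_az': np.float64(-149.0)}
 target [550.   5.  82.] {'pitch': np.float64(27.2), 'lat': np.float64(-7.1), 'tot': np.float64(28.2), 'front_az': np.float64(-155.0)} 
 delta [ 4.9 -0.   0.6] turn(rotvec) [ 0.3 -0.3  6. ]
front shift -5 19 score 0.7
rear shift 0 0 score 0.78
```

View pics/w21.png

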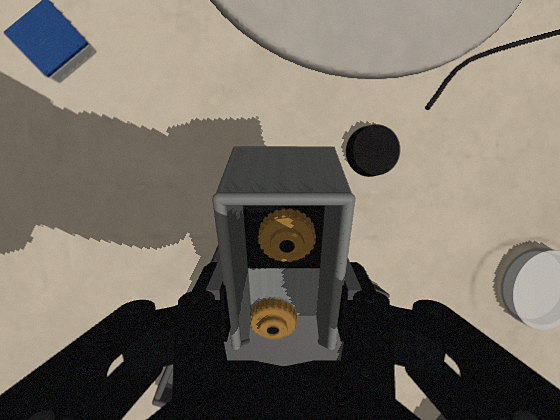

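Front nut is sliding (hub moved from v≈312 to v≈330). Hold this angle.

Request:
send_rows(commands=[[30, 0, 0, 0, 0], [30, 0, 0, 0, 0], [30, 0, 0, 0, 0], [30, 0, 0, 0, 0], [30, 0, 0, 0, 0]])

```text
clock: 20.95
eef_pos: [548.2, 9.5, 81.8]
tool_rot: [-2.937, -0.151, -1.104]
force: [-0.5, 0.4, -1.5]
width: 43.2
```

```bash
python3 -W ignore -c "
from h import *
go(151,32,15)
look(22)"
```

```text
t 20.95 q [ 0.2   0.72 -0.45  2.15  1.39  0.37 -2.54] w 43.2 F [-0.5  0.4 -1.5]
 now tcp [548.  10.  82.] lip [521. -12.  35.] {'pitch': np.float64(26.0), 'lat': np.float64(-8.7), 'tot': np.float64(27.6), 'front_az': np.float64(-149.0)}
 target [550.   5.  82.] {'pitch': np.float64(27.2), 'lat': np.float64(-7.1), 'tot': np.float64(28.2), 'front_az': np.float64(-155.0)} 
 delta [4.7 0.1 0.6] turn(rotvec) [ 0.3 -0.3  5.9]
front shift -6 34 score 0.21
rear shift 0 0 score 0.78
```

View pics/w22.png

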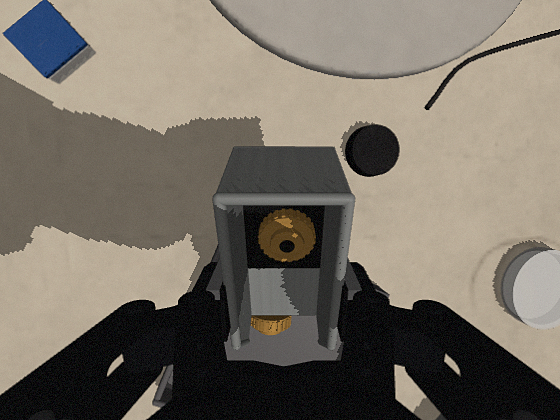

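Request:
send_rows(commands=[[30, 0, 0, 0, 0], [30, 0, 0, 0, 0], [30, 0, 0, 0, 0], [30, 0, 0, 0, 0], [30, 0, 0, 0, 0]])

```text
clock: 21.5
eef_pos: [548.2, 9.5, 81.7]
tool_rot: [-2.937, -0.151, -1.104]
force: [-0.1, 0.1, -0.4]
width: 43.3
```

```bash
python3 -W ignore -c "
from h import *
look(23)
cv2.imwrite('pics/s23.png',ctrl.get_image('scene')[:,:,::-1]); crop('pics/s23.png',(220,140,130,100),6,'pics/s23c.png')"
```

```text
front shift -6 34 score 0.21
rear shift 0 0 score 0.78
```

View pics/w23c.png

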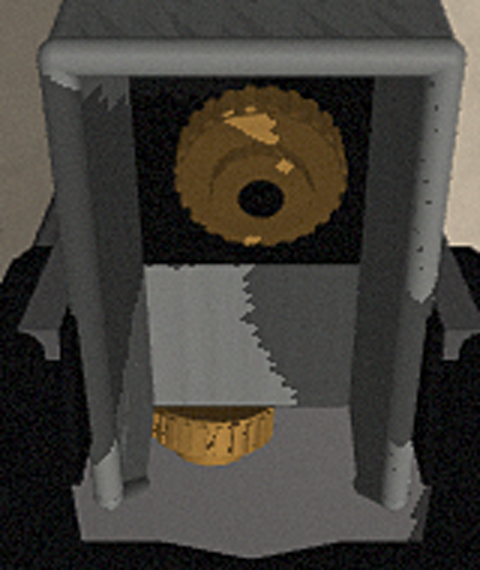

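View pics/s23c.png

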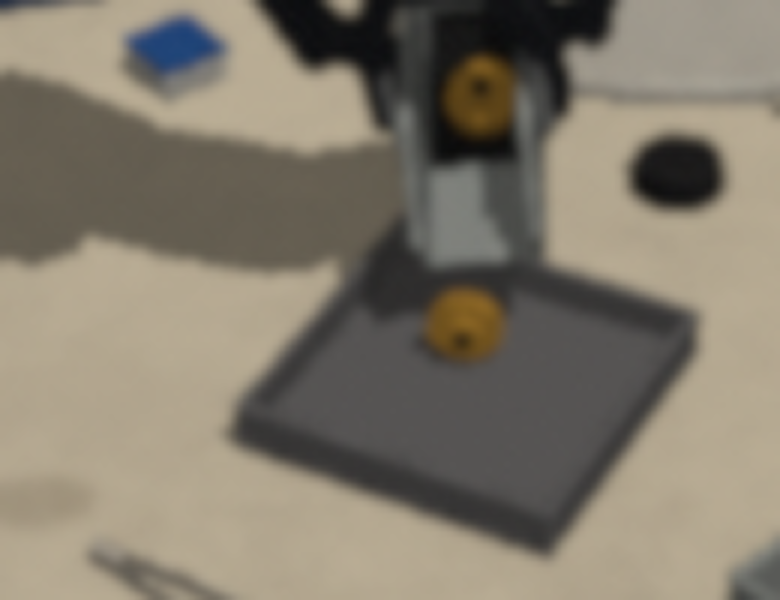

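```bash
python3 -W ignore -c "
from h import *
p=ctrl.camera_params('scene')
for z in (4,10,16,24): print(z,at(p,297.5,194,z).round(1))
s=ctrl.read_state();c,RC=cup_of(s)
for y in(-22,22): print((c+RC.apply([-52,y,-22])).round(1))
P=ctrl.camera_params('wrist'); o=(200+213/3,180+460/3)
for z in (4,12): print('w',at(P,*o,z).round(1))
print(proj(p,(521,-12,35)))
crop('pics/s23.png',(280,175,40,35),16,'pics/s23d.png')
"
```

```text
4 [522.8  -6.2   4. ]
10 [516.5  -9.8  10. ]
16 [510.3 -13.5  16. ]
24 [501.9 -18.4  24. ]
[530.9 -31.3  38.8]
[511.4   7.6  32.1]
w [493.9 -22.9   4. ]
w [497.  -20.3  12. ]
[299.52357246 183.95562259]
```

View pics/s23d.png

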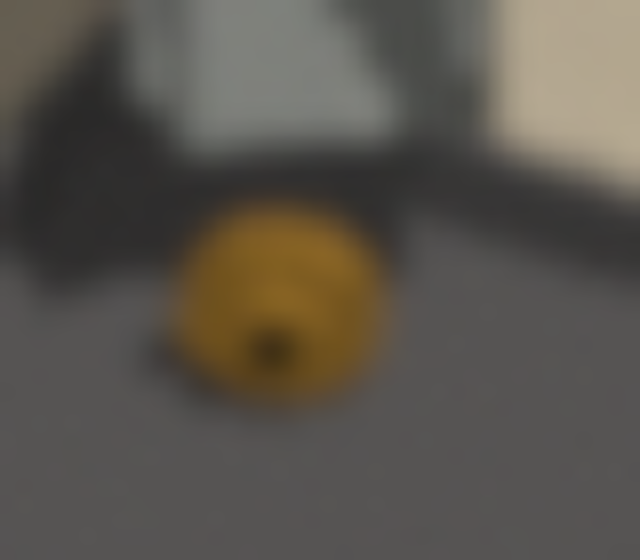

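```bash
python3 -W ignore -c "
from h import *
s=ctrl.read_state()
need(s['eef_pos']+np.array([.857*20,.515*20,20]))"
```

```text
t 21.6 pos [548.2   9.5  81.7] rot [-2.937 -0.151 -1.104] w 43.3 F [-0.4 -0.3 -2. ] -> tool delta [  1.5 -23.6 -15.5] len 28.3
```

Request:
send_rows(commands=[[30, 0, -2, -1, 0], [30, 0, -6, -4, 0], [30, 1, -12, -8, 0], [30, 1, -18, -12, 0], [30, 1, -23, -15, 0]])

```text
clock: 22.1
eef_pos: [565.1, 20.3, 101.5]
tool_rot: [-2.936, -0.151, -1.104]
force: [-0.4, 0.3, -1.0]
width: 43.1
```

```bash
python3 -W ignore -c "
from h import *
look(24)
cv2.imwrite('pics/s24.png',ctrl.get_image('scene')[:,:,::-1]); crop('pics/s24.png',(220,140,130,100),6,'pics/s24c.png')"
```

```text
front shift -21 35 score 0.22
rear shift 0 0 score 0.79
```

View pics/s24c.png

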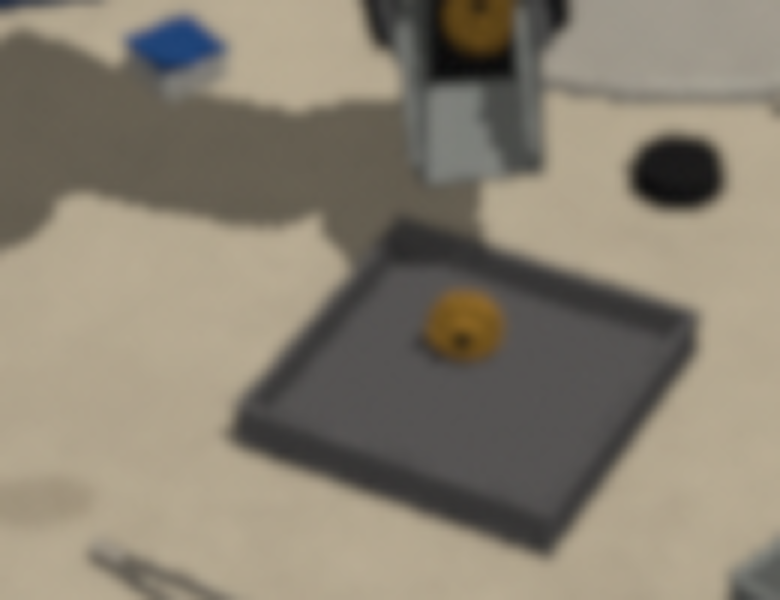

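View pics/w24c.png

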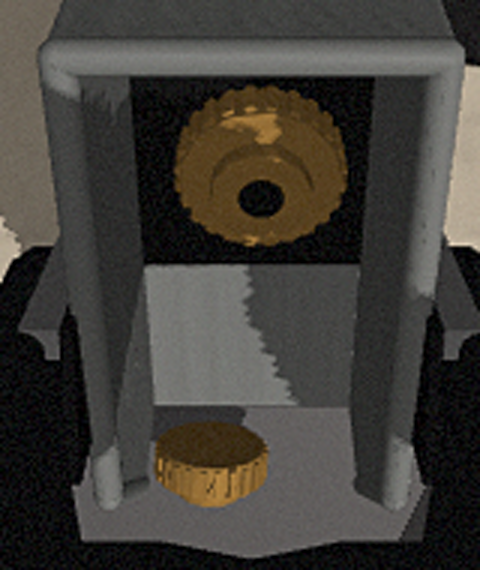

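```bash
cat >> h.py <<'E'
def back(t=(442.4,228.8,115)):
    s=ctrl.read_state(); d=Rt(s).inv().apply(np.array(t)-s['eef_pos']); rv=(Rt(s).inv()*R0).as_rotvec(degrees=True); c,RC=cup_of(s)
    print('t',round(s['clock'],2),'q',s['qpos'].round(2),'pos',s['eef_pos'].round(1),'cup',c.round(1),tilt(RC),'F',s['force'].round(1),'delta',d.round(1),'rv',rv.round(1))
E
python3 -W ignore -c "
from h import *
back()"
```

```text
t 22.2 q [ 0.22  0.7  -0.52  2.1   1.23  0.43 -2.39] pos [565.6  20.6 101.7] cup [568.6  21.7  97.7] {'pitch': np.float64(26.1), 'lat': np.float64(-8.7), 'tot': np.float64(27.7), 'front_az': np.float64(-149.0)} F [ 0.4  0.5 -0.5] delta [-236.6    5.9  -51.8] rv [ 5.000e-01  1.000e-01 -1.451e+02]
```

Request:
send_rows(commands=[[30, -3, 0, -2, -3], [30, -9, 0, -6, -7], [30, -18, 0, -10, -12], [30, -27, 0, -14, -17], [30, -36, 0, -18, -22]])

```text
clock: 22.7
eef_pos: [544.6, 53.1, 113.5]
tool_rot: [-3.008, -0.218, -0.716]
force: [-0.5, -0.5, -0.7]
width: 43.3
```

```bash
python3 -W ignore -c "
from h import *
back()"
```

```text
t 22.7 q [ 0.2   0.68 -0.6   2.13  1.26  0.49 -2.11] pos [544.6  53.1 113.5] cup [546.9  54.7 109.3] {'pitch': np.float64(21.7), 'lat': np.float64(-12.5), 'tot': np.float64(25.4), 'front_az': np.float64(-126.0)} F [-0.5 -0.5 -0.7] delta [-187.6  -70.7  -33.8] rv [   0.4    0.2 -122.9]
```

Request:
send_rows(commands=[[30, -8, -3, -2, -5], [30, -17, -6, -4, -10], [30, -26, -9, -6, -15], [30, -34, -13, -7, -20], [30, -43, -16, -8, -25]])

```text
clock: 23.2
eef_pos: [520.6, 93.3, 113.9]
tool_rot: [-3.115, -0.253, -0.265]
force: [0.6, -0.9, -1.5]
width: 42.9
```

```bash
python3 -W ignore -c "
from h import *
back()"
```

```text
t 23.2 q [ 0.15  0.68 -0.66  2.17  1.32  0.54 -1.83] pos [520.6  93.3 113.9] cup [522.1  95.3 109.5] {'pitch': np.float64(15.6), 'lat': np.float64(-14.6), 'tot': np.float64(21.6), 'front_az': np.float64(-101.0)} F [ 0.6 -0.9 -1.5] delta [-107.2 -111.1  -25.9] rv [  0.4   0.3 -97.7]
```

Request:
send_rows(commands=[[30, -6, -6, -2, -6], [30, -12, -12, -3, -12], [30, -18, -18, -4, -18], [30, -24, -24, -5, -24], [30, -30, -31, -6, -30]])

```text
clock: 23.7
eef_pos: [498.6, 130.9, 112.7]
tool_rot: [3.034, -0.231, 0.279]
force: [-0.1, -0.4, -2.0]
width: 43.1
```

```bash
python3 -W ignore -c "
from h import *
back()"
```

```text
t 23.7 q [ 0.09  0.7  -0.73  2.2   1.36  0.6  -1.44] pos [498.6 130.9 112.7] cup [499.  132.8 108. ] {'pitch': np.float64(8.2), 'lat': np.float64(-13.3), 'tot': np.float64(15.7), 'front_az': np.float64(-72.0)} F [-0.1 -0.4 -2. ] delta [ -25.9 -108.   -20.1] rv [  0.3   0.4 -67.4]
```

Request:
send_rows(commands=[[30, -3, -10, -2, -6], [30, -6, -20, -3, -12], [30, -8, -30, -4, -18], [30, -10, -40, -5, -24], [30, -12, -50, -6, -30]])

```text
clock: 24.2
eef_pos: [473.0, 176.1, 110.4]
tool_rot: [2.932, -0.145, 0.809]
force: [0.2, 0.4, -1.8]
width: 43.2
```

```bash
python3 -W ignore -c "
from h import *
back()"
```

```text
t 24.2 q [ 0.01  0.72 -0.79  2.22  1.38  0.67 -1.05] pos [473.  176.1 110.4] cup [472.5 177.3 105.4] {'pitch': np.float64(2.6), 'lat': np.float64(-8.4), 'tot': np.float64(8.8), 'front_az': np.float64(-43.0)} F [ 0.2  0.4 -1.8] delta [ 17.5 -56.8 -14.2] rv [  0.1   0.5 -37.2]
```

Request:
send_rows(commands=[[30, 3, -11, -2, -6], [30, 6, -22, -4, -12], [30, 9, -33, -6, -18], [30, 12, -42, -8, -24], [30, 14, -48, -10, -30]])

```text
clock: 24.7
eef_pos: [446.6, 220.5, 112.0]
tool_rot: [2.889, -0.022, 1.325]
force: [0.4, -0.5, -2.4]
width: 43.1
```

```bash
python3 -W ignore -c "
from h import *
back((442.4,228.8,90))"
```

```text
t 24.7 q [-0.07  0.74 -0.85  2.22  1.36  0.74 -0.63] pos [446.6 220.5 112. ] cup [445.6 220.7 107. ] {'pitch': np.float64(0.1), 'lat': np.float64(-1.3), 'tot': np.float64(1.3), 'front_az': np.float64(-14.0)} F [ 0.4 -0.5 -2.4] delta [  6.5 -11.4  19.9] rv [-0.   0.5 -6.9]
```

Request:
send_rows(commands=[[30, 2, -3, 5, -2], [30, 4, -6, 10, -4], [30, 6, -9, 15, -6], [30, 6, -11, 20, -7], [30, 6, -11, 20, -7]])

```text
clock: 25.2
eef_pos: [442.2, 227.7, 89.0]
tool_rot: [2.889, 0.01, 1.443]
force: [-0.4, 0.1, -2.2]
width: 43.1
```

```bash
python3 -W ignore -c "
from h import *
back((442.4,228.8,35))
cv2.imwrite('pics/s30.png',ctrl.get_image('scene')[:,:,::-1]); look(30)"
```

```text
t 25.2 q [-0.11  0.79 -0.83  2.23  1.44  0.75 -0.6 ] pos [442.2 227.7  89. ] cup [441.2 227.5  84. ] {'pitch': np.float64(0.1), 'lat': np.float64(0.5), 'tot': np.float64(0.5), 'front_az': np.float64(-7.0)} F [-0.4  0.1 -2.2] delta [  1.7 -13.5  52.3] rv [-0.1  0.5  0.1]
front shift -12 -20 score 0.21
rear shift 0 0 score 0.86
```

View pics/w30.png

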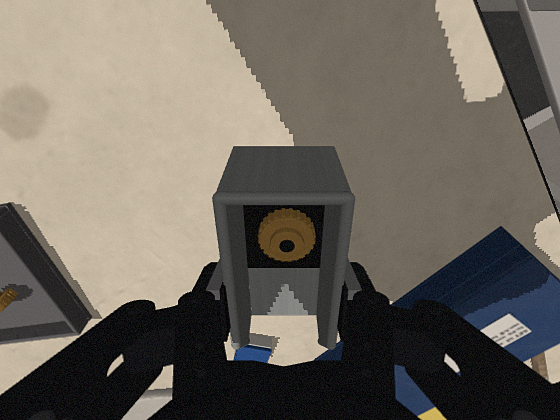

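Rear nut in place (hub at 287,246); tilt 0.5°. Lower.

Request:
send_rows(commands=[[30, 0, -2, 8, 0], [30, 1, -5, 20, 0], [30, 1, -8, 32, 0], [30, 2, -11, 43, 0], [30, 2, -13, 52, 0]])

```text
clock: 25.8
eef_pos: [443.5, 229.4, 35.8]
tool_rot: [2.888, 0.009, 1.442]
force: [0.3, -0.4, -1.8]
width: 43.3
```

```bash
python3 -W ignore -c "
from h import *
back((442.4,228.8,27))"
```

```text
t 25.8 q [-0.14  0.9  -0.78  2.24  1.63  0.77 -0.76] pos [443.5 229.4  35.8] cup [442.5 229.2  30.8] {'pitch': np.float64(0.1), 'lat': np.float64(0.5), 'tot': np.float64(0.5), 'front_az': np.float64(-7.0)} F [ 0.3 -0.4 -1.8] delta [-0.6 -3.2  8.3] rv [-0.1  0.5  0. ]
```

Request:
send_rows(commands=[[30, 0, -1, 2, 0], [30, 0, -1, 4, 0], [30, 0, -2, 6, 0], [30, 0, -2, 7, 0], [30, 0, -2, 7, 0]])

```text
clock: 26.3
eef_pos: [443.5, 229.3, 28.7]
tool_rot: [2.888, 0.009, 1.442]
force: [0.5, 0.1, -2.2]
width: 43.0
```

```bash
python3 -W ignore -c "
from h import *
back((442.4,228.8,27))"
```

```text
t 26.3 q [-0.15  0.92 -0.78  2.24  1.65  0.77 -0.78] pos [443.5 229.3  28.7] cup [442.4 229.2  23.7] {'pitch': np.float64(0.0), 'lat': np.float64(0.5), 'tot': np.float64(0.5), 'front_az': np.float64(-7.0)} F [ 0.5  0.1 -2.2] delta [-0.6 -1.4  1.4] rv [-0.   0.5  0. ]
```

Request:
send_rows(commands=[[30, 0, 0, 0.5, 0], [30, 0, 0, 1, 0], [30, 0, 0, 1.5, 0], [30, 0, 0, 2, 0], [30, 0, 0, 2, 0]])

```text
clock: 26.8
eef_pos: [444.0, 229.3, 27.1]
tool_rot: [2.887, 0.009, 1.442]
force: [-1.6, -0.8, 4.6]
width: 43.3
```

Request:
send_rows(commands=[[48, 0, 0, 0, 0], [52, 0, 0, 0, 0], [60, 0, 0, 0, 0], [85, 0, 0, 0, 0], [85, 0, 0, 0, 0]])

```text
clock: 27.3
eef_pos: [444.0, 229.3, 27.1]
tool_rot: [2.887, 0.009, 1.442]
force: [0.2, -0.4, 0.1]
width: 84.3
```

Request:
send_rows(commands=[[85, 0, 0, 0, 0], [85, 0, 0, 0, 0], [85, 0, 0, 0, 0]])

```text
clock: 27.6
eef_pos: [444.0, 229.3, 27.1]
tool_rot: [2.887, 0.009, 1.442]
force: [0.2, 0.3, -0.6]
width: 84.8
```

```bash
python3 -W ignore -c "
from h import *
back((442.4,228.8,120))
print(ctrl.read_state()['width'])
look(31)"
```

```text
t 27.6 q [-0.15  0.92 -0.78  2.24  1.66  0.77 -0.79] pos [444.  229.3  27.1] cup [443.  229.2  22.1] {'pitch': np.float64(0.0), 'lat': np.float64(0.5), 'tot': np.float64(0.5), 'front_az': np.float64(-7.0)} F [ 0.2  0.3 -0.6] delta [ -1.5  21.9 -90.3] rv [-0.   0.5  0. ]
84.75454771865168
front shift -5 23 score 0.21
rear shift 0 -1 score 0.84
```

View pics/w31.png

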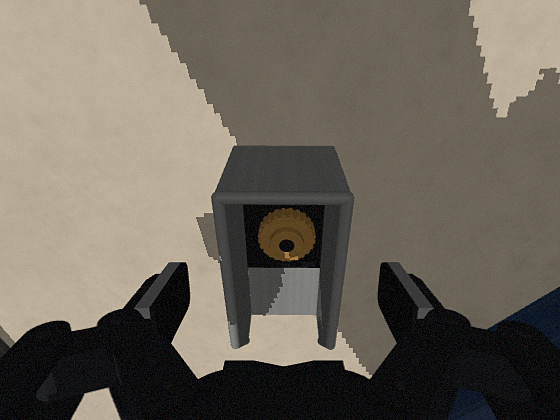

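Released; retreat vertically, clear of the cup.

Request:
send_rows(commands=[[85, 0, 3, -11, 0], [85, 0, 7, -28, 0], [85, -1, 12, -48, 0], [85, -1, 17, -69, 0], [85, -1, 22, -90, 0]])

```text
clock: 28.15
eef_pos: [442.3, 229.2, 120.5]
tool_rot: [2.887, 0.009, 1.443]
force: [0.7, -0.5, 0.1]
width: 84.8
```

Request:
send_rows(commands=[[85, 0, 0, -30, 0], [85, 0, 0, -60, 0], [85, 0, 0, -90, 0], [85, 0, 0, -90, 0]])

```text
clock: 28.55
eef_pos: [420.4, 234.7, 210.8]
tool_rot: [2.883, 0.005, 1.444]
force: [-0.3, 0.5, -0.5]
width: 84.8
```

```bash
python3 -W ignore -c "
from h import *
s=ctrl.read_state();print(s['clock'],s['eef_pos'],s['force'],s['qd'].round(3))
for n in('scene','wrist'): cv2.imwrite(f'pics/{n}40.png',ctrl.get_image(n)[:,:,::-1])
crop('pics/scene40.png',(150,130,190,110),4,'pics/s40c.png')"
```

```text
28.55 [420.42475717 234.65590407 210.82893618] [-0.33300306  0.52963055 -0.47995725] [-0.016  0.06   0.066  0.029  0.072 -0.016 -0.059]
```

View pics/s40c.png

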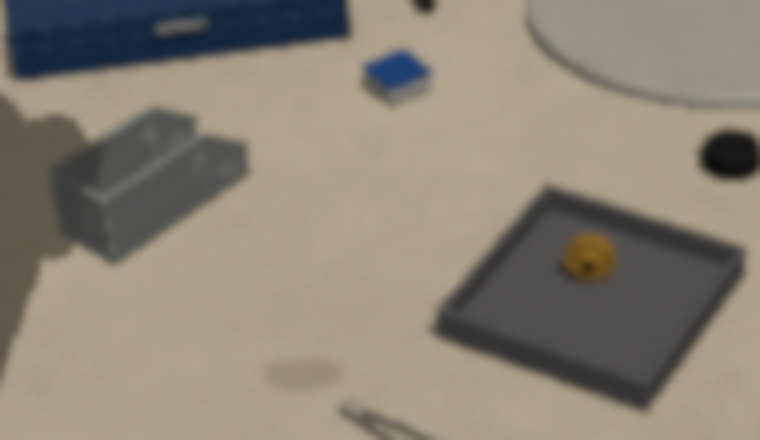

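View pics/wrist40.png

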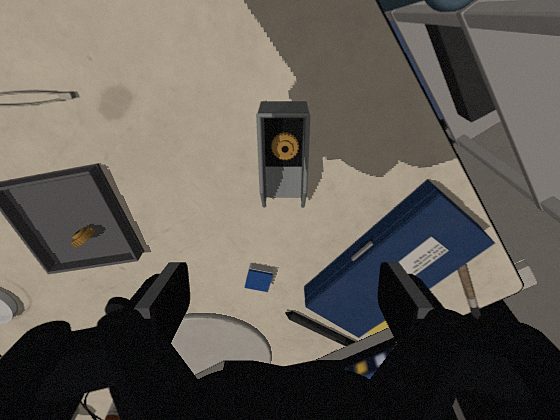

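Cup upright with the rear nut in it (285,148), the front nut in the tray (82,236), gripper clear. Let the arm settle, then hand in.

Request:
send_rows(commands=[[85, 0, 0, 0, 0], [85, 0, 0, 0, 0], [85, 0, 0, 0, 0]])

```text
clock: 28.95
eef_pos: [420.0, 232.3, 207.0]
tool_rot: [2.887, 0.01, 1.442]
force: [0.4, -0.7, -0.7]
width: 85.3
```

```bash
python3 -c "
from cell import ctrl
s=ctrl.read_state();print(s['clock'],s['qd'].round(3));print(ctrl.finish_job())"
```

```text
28.95 [ 0.002 -0.004 -0.005 -0.002 -0.    -0.     0.   ]
the job is handed in; nothing more can be done
None
```

The front nut is in the tray, the second nut is still on its rubber pad, and the cup stands upright on the desk at about its starting place. I handed the job in at 29 s.

- **Tipping:** the moves cannot tilt the tool directly. I tilted it about 14.6° at the arm's upper reach limit, gripped the upright cup that way, and tipped it over the tray by turning the tool about its own axis.
- **Sliding:** the nut first slid sideways onto the cup wall at 17° forward tilt, because this way of tipping also rolled the cup about 14° sideways. It ran forward off the lip at 26° (27.6° in all), and I held that angle until it was out of the cup. That is above the 16 to 24° stated, probably because of friction on the wall.
- **Last pictures:** nothing was touching the cup or tray, and the arm was at rest. The nut in the tray lies boss-down and leaning, not flat. It did not move when I drew the cup away.

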